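# Clear the fuel-test bench: file the samples, store the flask rings

### The job

The distillation tests are done, so clear the bench: stand the three loose sample bottles upright in their carriers, one to a bay (both blue caps in the blue carrier, the red cap in the free bay of the red one), and stack the two ceramic flask rings flange down on the stepped post, the ring with the large hole at the bottom and the one with the small hole on it, both fully seated. It is all glass and ceramic, so lower each piece into place without dropping or tipping it over, let go of everything, and leave the beaker and the bottle that is already filed where they stand.

Things in the scene. Friction and masses are not known exactly. Their poses are not given: they have to be found in the camera images.
- diesel_a: closed full glass sample bottle, blue screw cap, yellow-green diesel, blue label stripe; 108 mm tall, 190 g; body 54 mm diameter up to height 58, sloping shoulder, cap 42 mm diameter from height 78 to 108 (grip it there, from above). Origin: centre of underside, z up. Loose on the bench; belongs in the blue carrier, either bay.
- diesel_b: closed full glass sample bottle, blue screw cap, amber-brown diesel, blue label stripe; 108 mm tall, 190 g; body 54 mm diameter up to height 58, sloping shoulder, cap 42 mm diameter from height 78 to 108 (grip it there, from above). Origin: centre of underside, z up. Loose on the bench; belongs in the blue carrier, either bay.
- petrol: closed full glass sample bottle, red screw cap, pale straw petrol, red label stripe; 108 mm tall, 190 g; body 54 mm diameter up to height 58, sloping shoulder, cap 42 mm diameter from height 78 to 108 (grip it there, from above). Origin: centre of underside, z up. Loose on the bench; belongs in the red carrier's free bay.
- petrol_filed: closed full glass sample bottle, red screw cap, pale straw petrol, red label stripe; 108 mm tall, 190 g; body 54 mm diameter up to height 58, sloping shoulder, cap 42 mm diameter from height 78 to 108 (grip it there, from above). Origin: centre of underside, z up. Already stands loose in the red carrier's bay at y = -38; leave it there.
- ring_wide: white ceramic flask-support ring with a blue band and the large hole (50 mm, right through); flange 84 mm diameter, 6 thick, at the bottom, hub 60 mm outside diameter above it, 28 high in all, 110 g; grip the hub across its outside. Lies flange down. Origin: centre of the flange's underside, z up. Goes on the post first: seated, its origin is 12 mm above the post's.
- ring_narrow: white ceramic flask-support ring with a red band and the small hole (38 mm, right through); flange 84 mm diameter, 6 thick, at the bottom, hub 60 mm outside diameter above it, 28 high in all, 170 g; grip the hub across its outside. Lies flange down. Origin: centre of the flange's underside, z up. Goes on top of the wide ring: seated, its origin is 40 mm above the post's.
- carrier_blue: dark blue plastic bottle carrier, fixed; 80 mm (x) by 156 (y), 50 high, walls and floor 4 thick; a middle wall makes two bays, each 72 by 72 inside, centred at y = +38 and -38 mm. Open on top. Origin: centre of underside, z up. Both bays are empty at the start.
- carrier_red: red plastic bottle carrier, fixed; 80 mm (x) by 156 (y), 50 high, walls and floor 4 thick; a middle wall makes two bays, each 72 by 72 inside, centred at y = +38 and -38 mm. Open on top. Origin: centre of underside, z up. The bay at y = -38 holds the filed bottle, the bay at y = +38 is free.
- post: stepped metal storage post, fixed: round base plate 110 mm diameter, 12 thick; on it a lower step 45 mm diameter up to height 28, tapering to 37 at height 32, then an upper step 33 mm diameter up to 56 with a tapered nose, top at 62. Wide ring centres on the lower step, narrow ring on the upper. Origin: centre of underside, z up.
- beaker: empty clear glass beaker, 70 mm tall, 54 mm diameter at the rim, light, standing loose among the things; a bystander, to be left in place. Origin: centre of underside.

How it is judged:
By the outcome, as a careful person would: the job done as asked, in the order asked, and still so for the second after the job is handed in, with the robot touching nothing.
It also fails if it takes over 109 s, if anything falls off the work surface, if the arm or the gripper's body presses on something with over 40 N, if the wrist force passes 120 N, or if a joint passes its speed limit or range.

### The arm

A 6-joint arm with a two-finger parallel gripper is mounted at the origin on the work surface. World frame = base frame: x ahead of the robot, y to its left, z up, the work surface at z = 0. Lengths are in m, angles in rad, forces in N, time in s.
With the tool pointing down it reaches from about 0.35 to 0.975 m from the base axis. Payload 4.9 kg.
Tool frame: the origin (TCP) lies between the finger pads; the fingertips stand 19 mm ahead of it and the grasp point (between the pads) is the TCP; z points along the fingers, y is the direction in which the jaws open and shut (so a half turn about z gives the same grasp; the last joint's range is limited). The gripper opens to 85 mm and grips with 20 to 120 N. Pads are 22 mm wide; open, the fingers measure 114 mm over their backs; the gripper's body (76 mm by 85 mm) begins 54 mm behind the grasp point. The pads swing forward as they close: fully open they stand 13 mm farther back than shut.
Start: joints at [-1.324, 0.053, 1.613, -0, 1.476, -0.119], TCP at [0.224, -0.584, 0.25] pointing down, gripper open.
Joint ranges: [-3.01, 3.01], [-1.01, 2.22], [0.06, 2.58], [-1.02, 4.17], [0.09, 2.62], [-3.14, 3.14]. Speed limits (rad/s): [2.57, 2.57, 3.14, 3.14, 3.14, 3.14].

### API

Orientations are given as a unit quaternion [w, x, y, z].
In Python, from plant import state, grab_frame, calibration, job_done gives the robot as it stands. The module is installed in compiled form; this text tells all that it offers.
- The arm moves only by the tool servo_tool, never from a script. Its argument "deltas" is a list that holds one entry, the list of rows, each a list of 5 numbers: the finger opening in mm, from 0 to 85.4, then the shift along the world's x, y, z in mm, then the turn about the world's z in units of 6 degrees (1.0 is 6 degrees). A call has 1 to 5 rows; each row is the pose to reach, as a shift and turn from the pose commanded when the call began; what a row does not reach only later rows make up. A row lasts 1/8 s, in which the tool goes at most 62.5 mm and 10.7 degrees, less where a joint would pass 70% of its speed; a pose out of reach is approached as far as the arm can. A call with a gripper value outside its range is refused whole. The fingers move at their own pace and stop on an object; the grip force is fixed at half the most. Time passes only in rows, so rows that repeat a pose let the fingers close. It gives the time, the measured TCP pose, the force and the opening at its end, in the units of the state.
- state(): the state, without advancing time (a new reading comes with each control period).
- grab_frame(name): name is "scene" or "side" or "wrist"; returns the picture (480x640x3 uint8, red, green, blue); there is no depth.
- calibration(name): a dict with "intrinsics" (3x3 intrinsics, pixels), "k1" (the pictures are not rectified: a ray, as slopes to the right and down, at radius r is drawn at 1 + k1 r^2 times it, then the intrinsics apply), "world_from_camera" (4x4, takes a point from camera to world coordinates). Camera axes: x right, y down, z forward; pixel columns grow to the right and rows downward; lengths in m; the calibration is good to about 2 mm. A picture is of the moment at which its call begins: read the wrist's pose just before it. calibration takes no time and is no camera call; for the wrist camera it gives the pose at the moment of the call.
- job_done(): hands the job in, once; it reports no verdict.
The state is a dict: "time": time; "joint_pos": joint angles; "joint_vel": joint speeds; "joint_efforts": joint torques, N m; "tool_pos": TCP position; "tool_rot": TCP orientation; "contact_force": force on the tool from outside, world axes, zero at the start; "ft_torque": the same for the moment, N m; "gripper_width": opening from 0.0 (shut) to 1.0 (fully open).
Only numpy, scipy, OpenCV 4.12 (cv2) and the standard library are available. Lean on these libraries where they do the work, as an engineer would, in place of code of your own. Each camera call takes 0.05 s, during which the arm holds its last target.

## Working session

There is one attempt and no reset: what is moved stays moved. The work goes in short steps, Python scripts to look and compute and a tool call to move; the robot and the scene stay as the last step left them, time stands still between calls to the robot, and variables do not carry over. Pictures are saved under pics/ and viewed, and the job is handed in when it is done.

Besides the shell and the picture viewer there is one more tool, called after "Request:" as name(argument=value, ...) on one line, values as JSON. servo_tool: Moves the arm, as the interface text tells. Its arguments: {"type":"object","properties":{"deltas":{"type":"array","items":{"type":"array","items":{"type":"array","items":{"type":"number"}}}}},"required":["deltas"]}

```bash
mkdir -p pics; python3 - <<'E'
from plant import *
import cv2
print(state())
for n in("scene","side","wrist"):
    c=calibration(n);print(n,c["intrinsics"],c["k1"],c["world_from_camera"])
    cv2.imwrite(f"pics/{n}0.png",grab_frame(n)[:,:,::-1])
E
```

```text
{'time': 0.0, 'joint_pos': array([-1.32403001e+00,  5.33635108e-02,  1.61432459e+00,  2.11222013e-05,
        1.47600216e+00, -1.18979667e-01]), 'joint_vel': array([-2.19864794e-04,  1.30975090e-03,  1.26106695e-03,  5.73646937e-05,
        1.77583731e-03, -5.85127021e-04]), 'joint_efforts': array([-1.14654864e-03, -3.93670321e+01, -3.70178211e+01, -2.08903957e-04,
        7.05042956e-03, -3.87562537e-06]), 'tool_pos': array([ 0.2233994 , -0.5830714 ,  0.24904059]), 'tool_rot': array([-1.04733479e-03,  9.83324926e-01,  1.81854310e-01, -5.64747845e-05]), 'contact_force': array([ 0.71622579,  0.05705346, -0.09650734]), 'ft_torque': array([-0.03799554,  0.02881094, -0.03393522]), 'gripper_width': 1.0001308703847958}
scene [[585.06592499   0.         321.62233971]
 [  0.         585.06592499 245.48975937]
 [  0.           0.           1.        ]] -0.03579120587273715 [[ 0.63493043  0.59549323 -0.49219017  1.25685618]
 [ 0.77235525 -0.50426245  0.386247   -0.5791959 ]
 [-0.01818555 -0.62538564 -0.7801039   1.18357281]
 [ 0.          0.          0.          1.        ]]
side [[528.18574527   0.         319.35655083]
 [  0.         528.18574527 242.57722482]
 [  0.           0.           1.        ]] -0.02407127368918637 [[-0.99284806 -0.06791465  0.0981852   0.412736  ]
 [-0.11927638  0.59933485 -0.7915623   0.93784937]
 [-0.00508714 -0.79761227 -0.60314906  0.74639129]
 [ 0.          0.          0.          1.        ]]
wrist [[400.27069023   0.         317.19999086]
 [  0.         400.27069023 237.51558435]
 [  0.           0.           1.        ]] -0.014914734400659843 [[ 0.35809528 -0.89621881 -0.26183892  0.29005028]
 [-0.93368238 -0.34439516 -0.09812837 -0.55634783]
 [-0.00223156  0.27961369 -0.96011     0.37339638]
 [ 0.          0.          0.          1.        ]]
```

View pics/scene0.png

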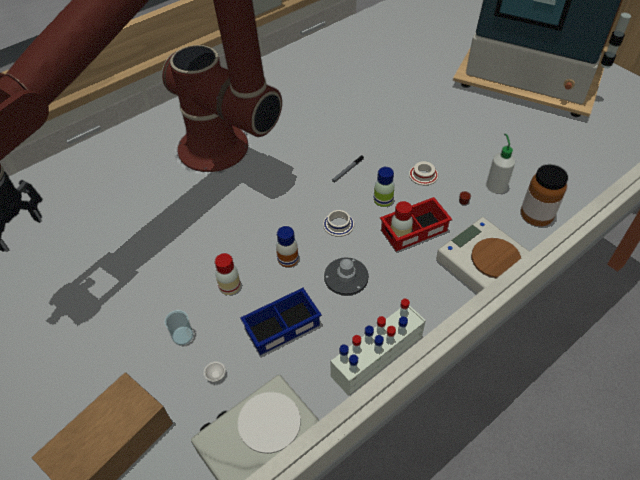

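View pics/side0.png

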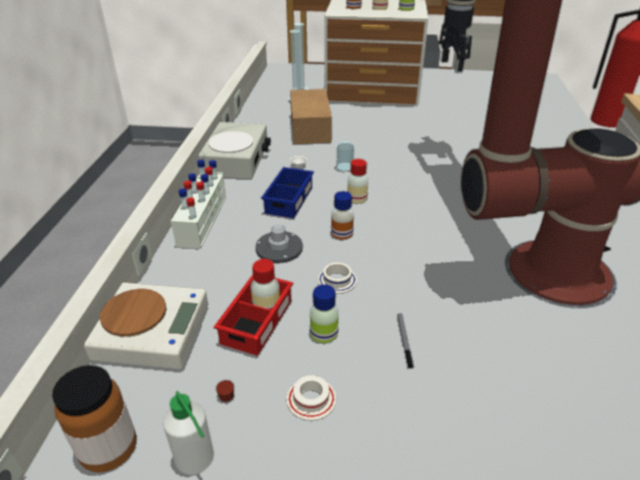

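View pics/wrist0.png

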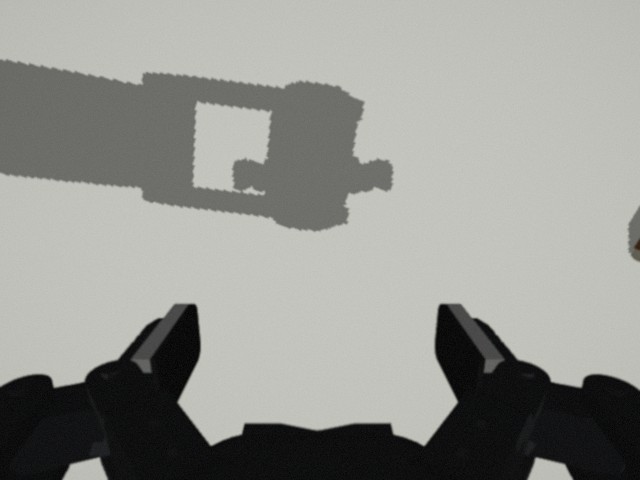

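```bash
cat > h.py <<'E'
import numpy as np, cv2, json
from plant import *
def ray(c,u,v):
    K=c["intrinsics"];d=np.array([c["k1"],0,0,0,0.]) 
    p=cv2.undistortPoints(np.array([[[u,v]]],float),K,d)[0,0]
    M=c["world_from_camera"];return M[:3,3],M[:3,:3]@np.array([p[0],p[1],1])
def atz(c,u,v,z):
    o,d=ray(c,u,v);return (o+d*(z-o[2])/d[2])[:2]
def proj(c,P):
    M=np.linalg.inv(c["world_from_camera"]);P=np.atleast_2d(P).astype(float)
    return cv2.projectPoints(P,cv2.Rodrigues(M[:3,:3])[0],M[:3,3],c["intrinsics"],np.array([c["k1"],0,0,0,0.]))[0][:,0]
def crop(img,x,y,w,h,s,name):
    i=cv2.resize(img[y:y+h,x:x+w],None,fx=s,fy=s,interpolation=cv2.INTER_CUBIC)
    for k in range(0,w,10):
        if (x+k)%20==0: cv2.putText(i,str(x+k),(k*s,8),0,.3,(0,0,0),1); cv2.line(i,(k*s,10),(k*s,14),(0,0,0),1)
    for k in range(0,h,10):
        if (y+k)%20==0: cv2.putText(i,str(y+k),(0,k*s+4),0,.3,(0,0,0),1)
    cv2.imwrite(name,i)
E
python3 - <<'E'
from h import *
s=cv2.imread("pics/scene0.png");t=cv2.imread("pics/side0.png")
crop(s,300,140,160,160,5,"pics/sA.png") if 0 else crop(s,310,150,150,110,5,"pics/sA.png")
crop(s,150,210,150,150,4,"pics/sB.png")
crop(s,230,220,150,140,4,"pics/sC.png")
crop(t,205,240,160,180,3,"pics/tA.png")
crop(t,240,130,150,140,4,"pics/tB.png")
E
```

```text
(no output)
```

View pics/sA.png

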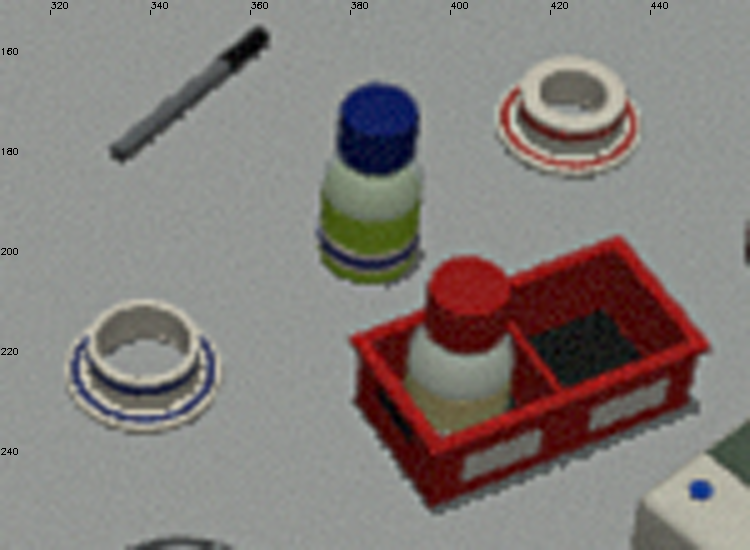

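View pics/sB.png

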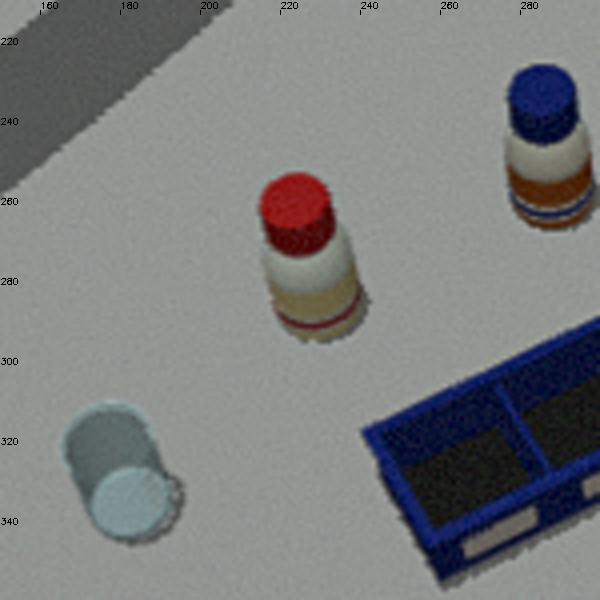

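View pics/sC.png

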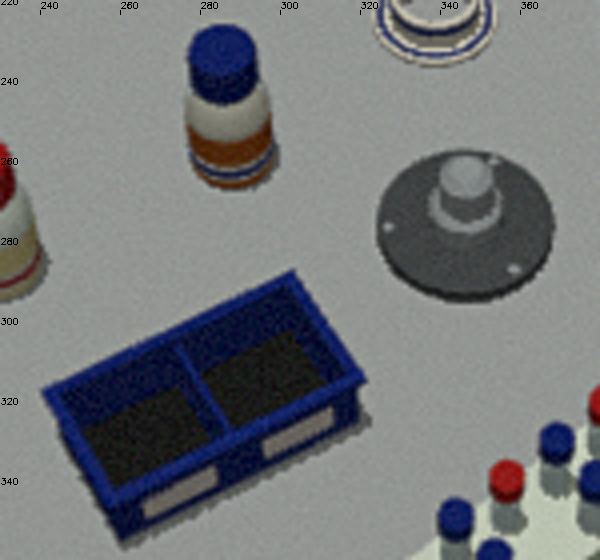

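View pics/tA.png

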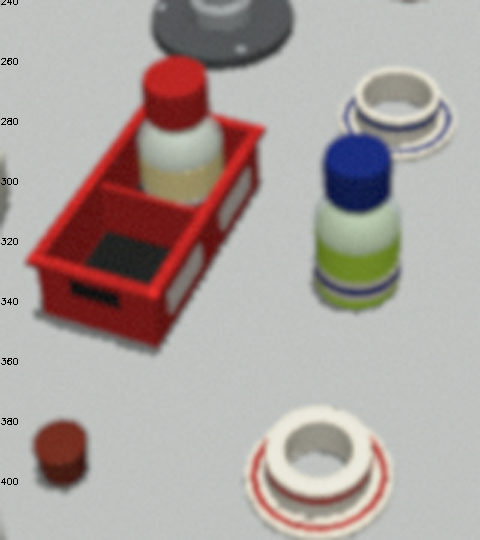

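View pics/tB.png

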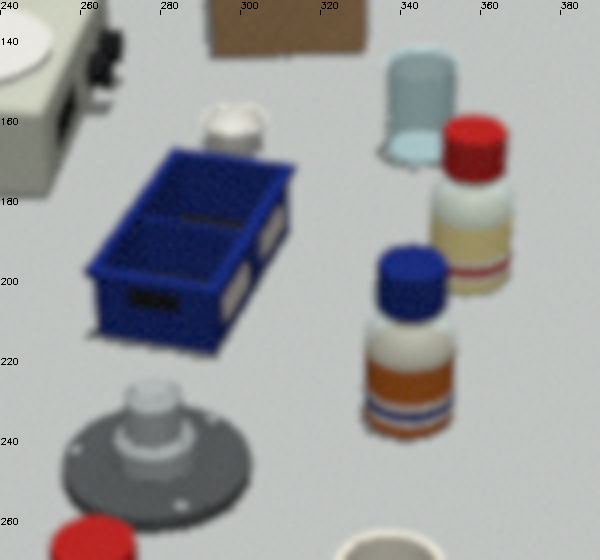

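```bash
python3 - <<'E'
from h import *
S=calibration("scene");T=calibration("side")
def sA(x,y):return 310+x/5,150+y/5
def sB(x,y):return 150+x/4,210+y/4
def sC(x,y):return 230+x/4,220+y/4
def tA(x,y):return 205+x/3,240+y/3
def tB(x,y):return 240+x/4,130+y/4
L=dict(da=(.108,sA(380,111),tA(358,157)),db=(.108,sB(543,90),tB(413.5,268)),pe=(.108,sB(296,201),tB(475,134)),
 pf=(.108,sA(469,285),tA(175,77)),
rw=(.028,sA(143.5,341),tA(398,93)),rn=(.028,sA(573.5,95),tA(319,447)),post=(.060,sC(467,176),tB(153,391)))
for n,(z,a,b) in L.items():print(n,(atz(S,*a,z)*1000).round(1),(atz(T,*b,z)*1000).round(1))
for n,f,g,p,q in(("blue",sC,tB,[(42,392),(293,270),(367,380),(113,505)],[(172,150),(88,270),(218,296),(296,168)]),
 ("red",sA,tA,[(352,340),(617,238),(710,347),(435,448)],[(138,103),(32,262),(158,297),(263,130)])):
  for c,h,pts in((S,f,p),(T,g,q)):
    X=np.array([atz(c,*h(*k),.05) for k in pts])*1000
    e=[np.linalg.norm(X[i]-X[(i+1)%4]).round(1) for i in range(4)]
    r=cv2.minAreaRect(X.astype(np.float32))
    print(n,X.round(1).tolist(),X.mean(0).round(1),e,r)
E
```

```text
da [497.3 237.9] [490.3 245. ]
db [491.6 -87.1] [483.1 -75.8]
pe [ 465.7 -247.5] [ 457.9 -236.3]
pf [615.5 186.7] [613.6 184.1]
rw [485.8  85.6] [479.6  89.2]
rn [502.1 390.5] [495.  394.8]
post [630.9 -13. ] [622.5  -7.3]
blue [[585.6, -292.3], [611.5, -131.3], [698.0, -146.1], [670.4, -303.5]] [ 641.4 -218.3] [np.float64(163.1), np.float64(87.7), np.float64(159.8), np.float64(85.6)] ((640.9884643554688, -219.0448455810547), (163.0791778564453, 87.723388671875), 80.29193115234375)
blue [[663.5, -298.2], [688.8, -143.3], [604.4, -123.1], [577.3, -283.1]] [ 633.5 -211.9] [np.float64(157.0), np.float64(86.8), np.float64(162.4), np.float64(87.5)] ((633.9464111328125, -210.63836669921875), (162.8565673828125, 87.50414276123047), 80.40863800048828)
red [[569.4, 155.3], [607.5, 311.4], [691.7, 292.0], [648.8, 137.8]] [629.3 224.1] [np.float64(160.8), np.float64(86.4), np.float64(160.1), np.float64(81.3)] ((630.5435791015625, 223.6465301513672), (161.8262481689453, 86.40438079833984), 76.30451965332031)
red [[651.1, 145.5], [682.1, 297.3], [600.6, 316.1], [562.7, 163.0]] [624.1 230.5] [np.float64(154.9), np.float64(83.6), np.float64(157.7), np.float64(90.1)] ((622.6309814453125, 231.22190856933594), (157.57992553710938, 90.08467102050781), 78.46234893798828)
```

Request:
servo_tool(deltas=[[[85,20,28,6,1],[85,50,70,20,2.5],[85,85,118,35,4],[85,120,165,45,5.5],[85,155,210,50,7]]])

```text
time: 0.78
tool_pos: [0.3794, -0.3721, 0.3009]
tool_rot: [0.001, 0.852, 0.524, 0.0]
contact_force: [0.2, -0.0, 0.4]
gripper_width: 0.993
```

Request:
servo_tool(deltas=[[[85,35,48,10,1.5],[85,70,96,20,2.5],[85,105,145,25,2.5],[85,140,190,30,2.5],[85,162,223,31,2.5]]])

```text
time: 1.4
tool_pos: [0.5417, -0.1485, 0.3314]
tool_rot: [0.0, 0.777, 0.63, 0.0]
contact_force: [0.7, -0.9, -0.1]
gripper_width: 0.993
```

```bash
cat >> h.py <<'E'
import pickle
def snap(n,name):
    s=state();c=calibration(n);i=grab_frame(n)[:,:,::-1].copy();cv2.imwrite(f"pics/{name}.png",i)
    pickle.dump((c,i,s),open(f"pics/{name}.pkl","wb"));print(name,s["time"],(s["tool_pos"]*1000).round(1),s["tool_rot"].round(4),np.abs(s["joint_vel"]).max().round(4),s["contact_force"].round(1),s["gripper_width"].round(3))
    return c,i
E
python3 -c "
from h import *
snap('wrist','w1')"
```

```text
Traceback (most recent call last):
  File "h.py", line 22, in snap
    pickle.dump((c,i,s),open(f"pics/{name}.pkl","wb"));print(name,s["time"],(s["tool_pos"]*1000).round(1),s["tool_rot"].round(4),np.abs(s["joint_vel"]).max().round(4),s["contact_force"].round(1),s["gripper_width"].round(3))
                                                                                                                                                                                                   ^^^^^^^^^^^^^^^^^^^^^^^^
AttributeError: 'float' object has no attribute 'round'
```

View pics/w1.png

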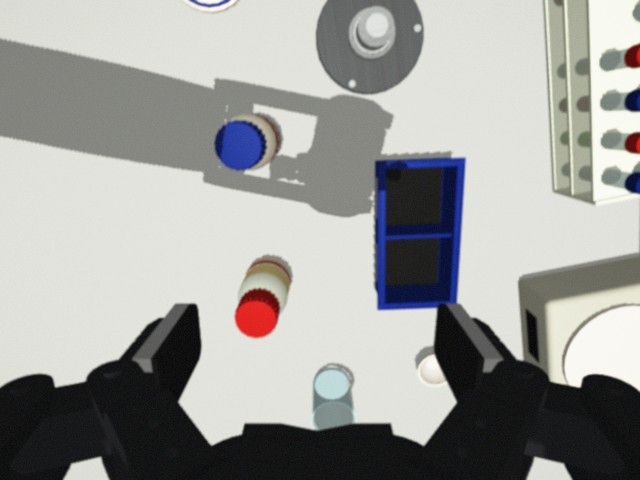

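```bash
sed -i 's/s\["gripper_width"\].round(3)/round(s["gripper_width"],3)/' h.py; python3 - <<'E'
from h import *
c,i,s=pickle.load(open("pics/w1.pkl","rb"))
print(np.abs(s["joint_vel"]).max())
crop(i,200,100,100,100,6,"pics/w1a.png")
crop(i,220,240,100,110,5,"pics/w1b.png")
crop(i,300,0,140,110,5,"pics/w1c.png")
crop(i,360,140,120,180,3,"pics/w1d.png")
E
```

```text
0.5579048242807719
```

View pics/w1a.png

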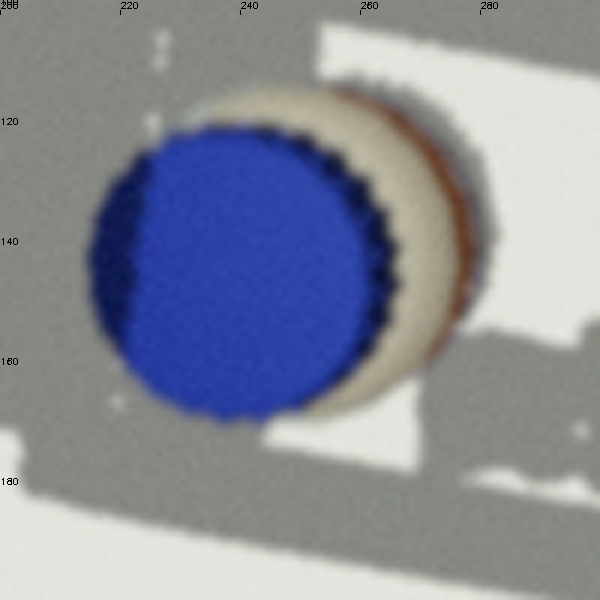

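View pics/w1b.png

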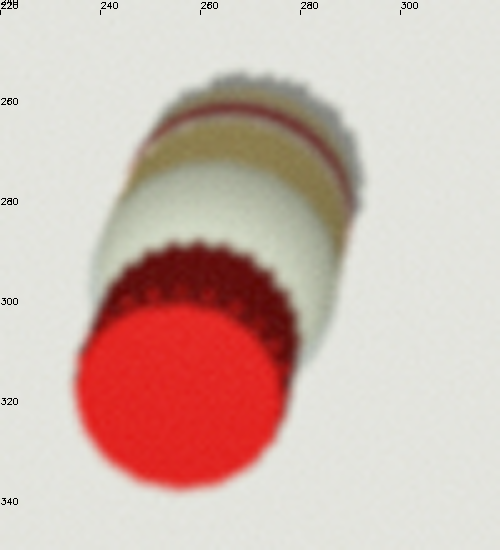

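View pics/w1c.png

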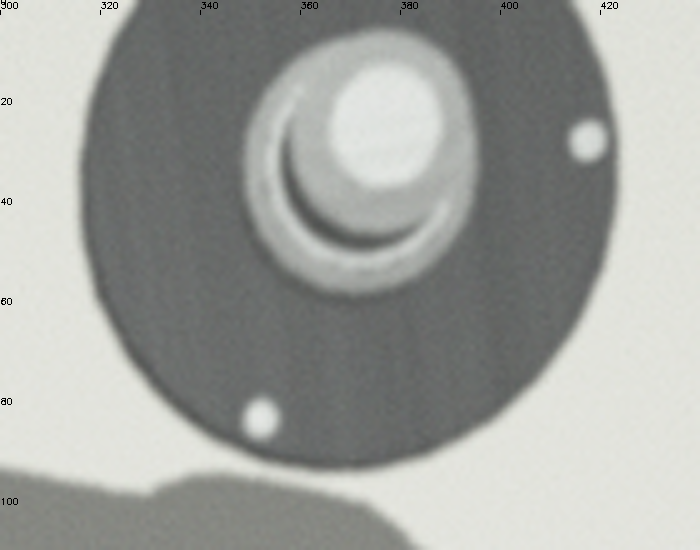

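View pics/w1d.png

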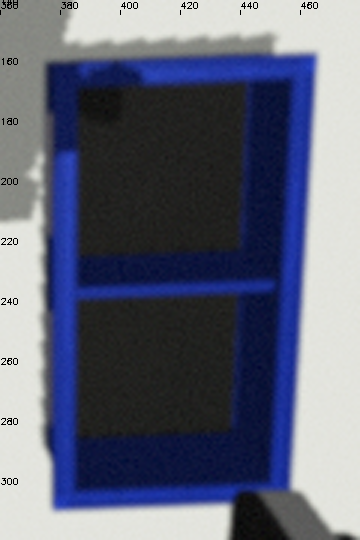

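```bash
python3 - <<'E'
from h import *
c,i,s=pickle.load(open("pics/w1.pkl","rb"))
def q(x0,y0,sc,x,y,z):return (atz(c,x0+x/sc-.4,y0+y/sc-.4,z)*1000).round(1)
print("db",q(200,100,6,235,276,.108));print("pe",q(220,240,5,180,396,.108));print("post nose",q(300,0,5,386,125,.062))
print("plate L,R",q(300,0,5,80,185,.012),q(300,0,5,617,185,.012),"bottom",q(300,0,5,345,472,.012))
print("lower step l/r",q(300,0,5,243,165,.028),q(300,0,5,478,165,.028))
X=np.array([q(360,140,3,*p,.05) for p in[(47,63),(316,55),(290,490),(54,508)]]);print(X.tolist(),X.mean(0),[np.linalg.norm(X[k]-X[(k+1)%4]).round(1) for k in range(4)])
print(cv2.minAreaRect(X.astype(np.float32)))
E
```

```text
db [487.3 -83.1]
pe [ 460.8 -243.8]
post nose [625.6  -7.2]
plate L,R [572.    3.5] [678.4 -18.7] bottom [614.9 -61.7]
lower step l/r [603.2  -2.5] [647.9 -11.8]
[[605.6, -126.5], [693.9, -142.3], [667.8, -298.9], [580.9, -287.9]] [ 637.05 -213.9 ] [np.float64(89.7), np.float64(158.8), np.float64(87.6), np.float64(163.3)]
((637.5709228515625, -213.982666015625), (163.27903747558594, 89.67401885986328), 81.29920959472656)
```

Request:
servo_tool(deltas=[[[85,-15,-18,-20,0],[85,-40,-47,-60,0],[85,-66,-77,-105,0],[85,-80,-93,-145,0],[85,-80,-93,-165,0]]])

```text
time: 2.08
tool_pos: [0.4585, -0.2436, 0.1633]
tool_rot: [-0.002, 0.778, 0.628, -0.001]
contact_force: [0.4, 0.5, 0.4]
gripper_width: 0.993
```

```bash
python3 -c "
from h import *
snap('wrist','w2');snap('side','s2')"
```

```text
w2 2.075 [ 458.5 -243.6  163.3] [-2.100e-03  7.782e-01  6.281e-01 -5.000e-04] 0.2953 [0.4 0.5 0.4] 0.993
s2 2.125 [ 458.4 -242.5  161.6] [-3.300e-03  7.778e-01  6.285e-01 -7.000e-04] 0.0657 [-0.6  1.7 -1.3] 0.989
```

View pics/w2.png

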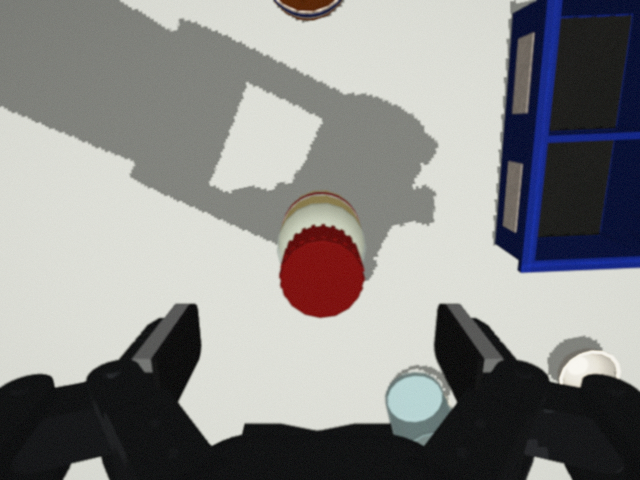

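View pics/s2.png

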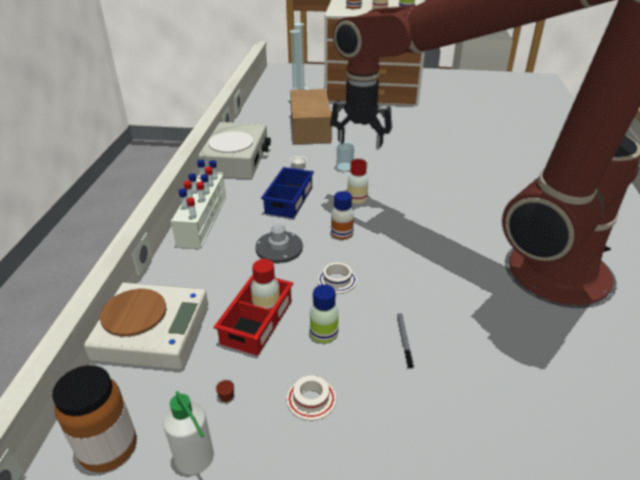

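```bash
python3 -c "
from h import *
c,i,s=pickle.load(open('pics/w2.pkl','rb'))
print(atz(c,321.7,277,.108)*1000, [proj(c,[[.4585,-.2436,z]]) for z in (.108,.1633)])
R=np.array(c['world_from_camera'])
print(R[:3,3]*1000)
print(state()['tool_pos'])"
```

```text
[ 460.43474676 -243.28372831] [array([[317.90571734, 278.38349222]]), array([[317.58218281, 337.92881373]])]
[ 474.09101907 -172.82652945  287.64246833]
[ 0.45940611 -0.24259484  0.16370291]
```

Request:
servo_tool(deltas=[[[85,0.5,-0.5,-20,0],[85,0.5,-0.5,-45,0],[85,0.5,-0.5,-60,0],[85,0.5,-0.5,-67,0],[70,0.5,-0.5,-67,0]]])

```text
time: 2.8
tool_pos: [0.4613, -0.2441, 0.0993]
tool_rot: [0.0, 0.777, 0.629, -0.0]
contact_force: [0.2, 0.4, -0.4]
gripper_width: 0.826
```

Request:
servo_tool(deltas=[[[38,0,0,0,0],[35,0,0,0,0],[35,0,0,0,0],[35,0,0,0,0]]])

```text
time: 3.3
tool_pos: [0.4615, -0.2446, 0.1006]
tool_rot: [0.001, 0.777, 0.629, 0.0]
contact_force: [-1.6, 0.9, 5.8]
gripper_width: 0.472
```

Request:
servo_tool(deltas=[[[35,0,0,0,0],[35,0,0,6,0],[35,0,0,12,0]]])

```text
time: 3.68
tool_pos: [0.4607, -0.2438, 0.1109]
tool_rot: [-0.001, 0.777, 0.629, -0.0]
contact_force: [-0.2, -0.4, -2.8]
gripper_width: 0.471
```

```bash
python3 -c "
from h import *
c,i=snap('wrist','w3')
crop(i,180,180,280,160,2,'pics/w3a.png')
c,i=snap('side','s3')
crop(i,300,100,100,120,5,'pics/s3a.png')
"
```

```text
w3 3.675 [ 460.7 -243.8  110.9] [-5.000e-04  7.774e-01  6.290e-01 -1.000e-04] 0.0924 [-0.2 -0.4 -2.8] 0.471
s3 3.725 [ 461.2 -244.2  112. ] [3.000e-04 7.774e-01 6.290e-01 2.000e-04] 0.021 [ 0.1 -0.5 -1.2] 0.475
```

View pics/w3.png

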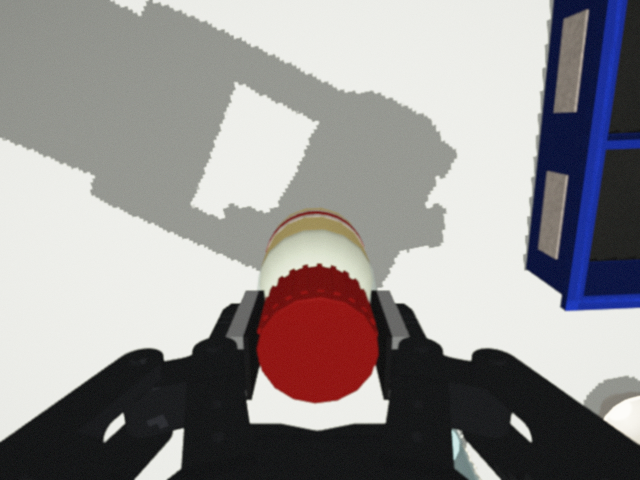

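View pics/s3a.png

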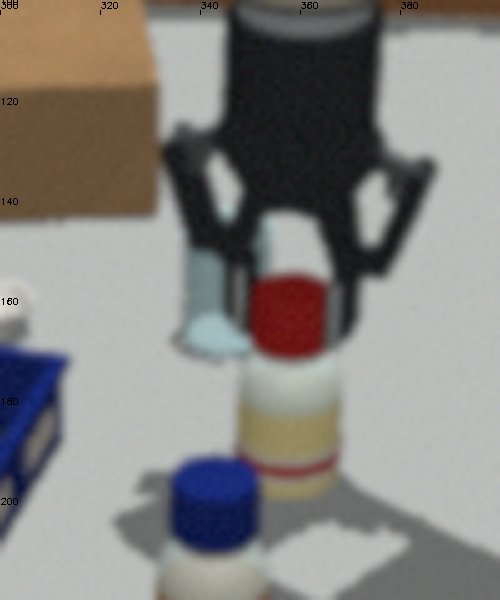

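Request:
servo_tool(deltas=[[[35,0,0,35,0],[35,5,12,85,0],[35,18,52,125,0],[35,36,105,140,0],[35,55,160,140,0]]])

```text
time: 4.4
tool_pos: [0.5173, -0.0831, 0.2536]
tool_rot: [0.002, 0.778, 0.629, 0.001]
contact_force: [0.5, -1.1, -2.4]
gripper_width: 0.475
```

Request:
servo_tool(deltas=[[[35,19,55,0,0],[35,38,110,0,0],[35,57,165,0,0],[35,75,215,0,0],[35,82,235,0,0]]])

```text
time: 5.03
tool_pos: [0.5982, 0.1535, 0.2506]
tool_rot: [-0.0, 0.776, 0.63, -0.0]
contact_force: [0.5, 0.0, -1.4]
gripper_width: 0.471
```

```bash
python3 -c "
from h import *
c,i=snap('wrist','w4')
"
```

```text
w4 5.025 [598.2 153.5 250.6] [-4.000e-04  7.765e-01  6.302e-01 -3.000e-04] 0.241 [ 0.5  0.  -1.4] 0.471
```

View pics/w4.png

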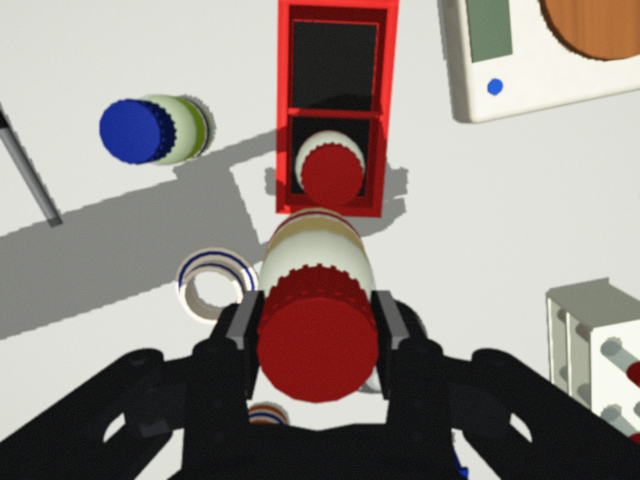

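```bash
python3 -c "
from h import *
c,i,s=pickle.load(open('pics/w4.pkl','rb'))
print(atz(c,337,58,.05)*1000,'corners',[(atz(c,*p,.05)*1000).round(1) for p in((278,2),(398,2),(382,216),(277,211))], 'da',atz(c,132,131,.108)*1000,'pf',atz(c,332,174,.112)*1000)
crop(i,260,0,150,120,5,'pics/w4a.png'); crop(i,160,230,110,110,5,'pics/w4b.png')
"
```

```text
[636.59370083 266.19069242] corners [array([602. , 311.9]), array([687.1, 294.1]), array([649.9, 139.3]), array([565.4, 161.4])] da [494.27705177 243.4626234 ] pf [615.41139296 190.11074997]
```

View pics/w4a.png

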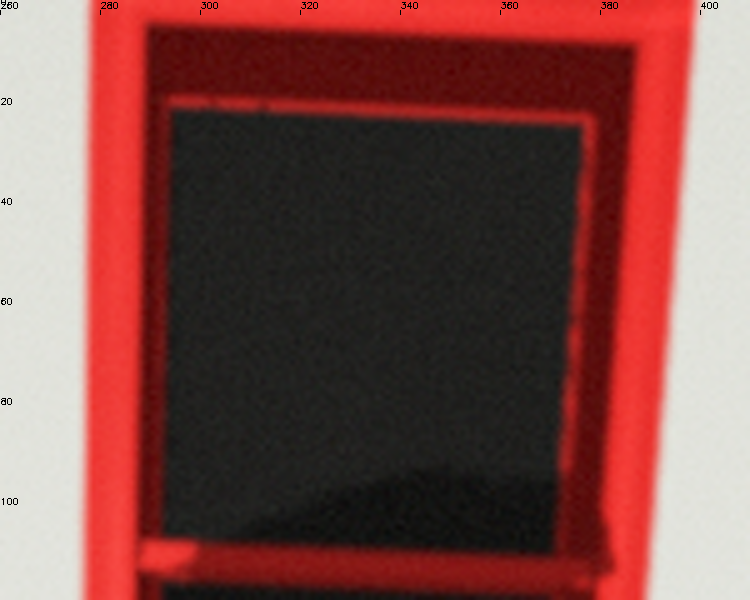

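View pics/w4b.png

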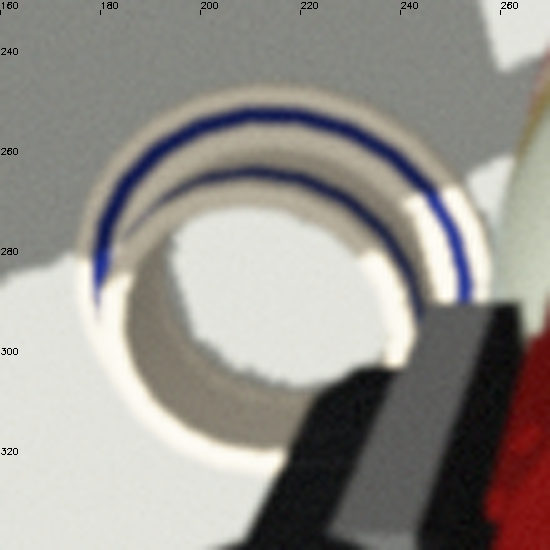

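Request:
servo_tool(deltas=[[[35,15,45,0,0],[35,32,95,0,0],[35,38,112,-10,0],[35,38,112,-50,0],[35,38,112,-85,0]]])

```text
time: 5.7
tool_pos: [0.6357, 0.2616, 0.1644]
tool_rot: [0.0, 0.778, 0.629, -0.001]
contact_force: [-0.2, 0.5, -2.4]
gripper_width: 0.474
```

```bash
python3 -c "
from h import *
c,i=snap('wrist','w5')
"
```

```text
w5 5.7 [635.7 261.6 164.4] [ 1.000e-04  7.776e-01  6.288e-01 -9.000e-04] 0.4421 [-0.2  0.5 -2.4] 0.474
```

View pics/w5.png

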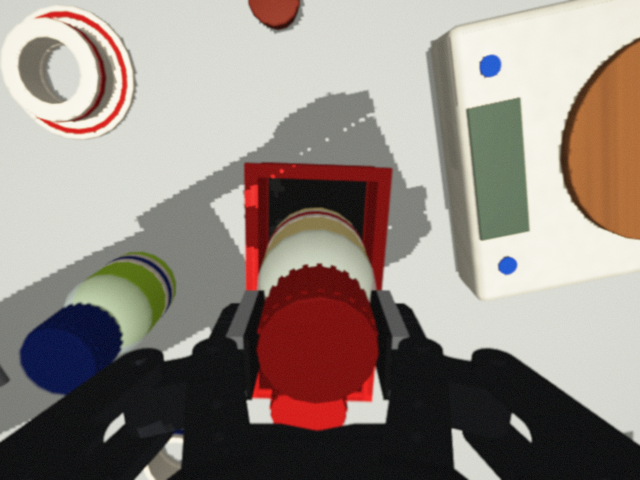

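Request:
servo_tool(deltas=[[[35,0.5,2,-20,0],[35,0.5,2,-38,0],[35,0.5,2,-50,0],[35,0.5,2,-55,0],[35,0.5,2,-55,0]]])

```text
time: 6.38
tool_pos: [0.6367, 0.2649, 0.1114]
tool_rot: [0.0, 0.777, 0.629, 0.0]
contact_force: [-0.9, 0.9, -2.9]
gripper_width: 0.473
```

Request:
servo_tool(deltas=[[[35,0,0,-3,0],[35,0,0,-5,0],[35,0,0,-6,0],[35,0,0,-6,0]]])

```text
time: 6.88
tool_pos: [0.6365, 0.2649, 0.1053]
tool_rot: [-0.0, 0.777, 0.629, -0.0]
contact_force: [-0.0, 0.5, -3.0]
gripper_width: 0.474
```

Request:
servo_tool(deltas=[[[35,0,0,-1,0],[35,0,0,-1,0]]])

```text
time: 7.12
tool_pos: [0.6367, 0.265, 0.1047]
tool_rot: [0.0, 0.777, 0.629, 0.0]
contact_force: [-0.5, 0.4, -0.4]
gripper_width: 0.472
```

Request:
servo_tool(deltas=[[[35,0,0,-1,0],[35,0,0,-1,0]]])

```text
time: 7.38
tool_pos: [0.6368, 0.2652, 0.1047]
tool_rot: [-0.0, 0.777, 0.629, 0.0]
contact_force: [-2.8, 0.7, 5.9]
gripper_width: 0.471
```

Request:
servo_tool(deltas=[[[44,0,0,0,0],[60,0,0,0,0],[85,0,0,0,0],[85,0,0,0,0],[85,0,0,10,0]]])

```text
time: 8.0
tool_pos: [0.6358, 0.2646, 0.1124]
tool_rot: [-0.0, 0.777, 0.629, -0.001]
contact_force: [0.5, -0.0, -0.5]
gripper_width: 0.998
```

Request:
servo_tool(deltas=[[[85,0,0,25,0],[85,0,0,60,0],[85,-20,-5,100,0],[85,-60,-10,110,0],[85,-100,-18,110,0]]])

```text
time: 8.62
tool_pos: [0.5367, 0.2471, 0.2264]
tool_rot: [0.001, 0.777, 0.629, 0.002]
contact_force: [0.5, 0.1, -0.3]
gripper_width: 0.995
```

```bash
python3 -c "
from h import *
c,i=snap('wrist','w6');c,i=snap('side','s6')
"
```

```text
w6 8.625 [536.7 247.1 226.4] [0.0009 0.7774 0.6291 0.0022] 0.7922 [ 0.5  0.1 -0.3] 0.995
s6 8.675 [531.6 246.3 223.9] [-7.000e-04  7.770e-01  6.295e-01 -1.300e-03] 0.0892 [ 1.8  2.  -1.6] 0.995
```

View pics/w6.png

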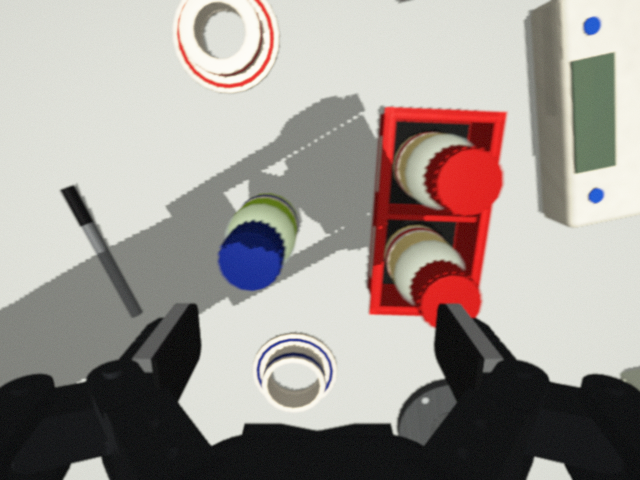

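View pics/s6.png

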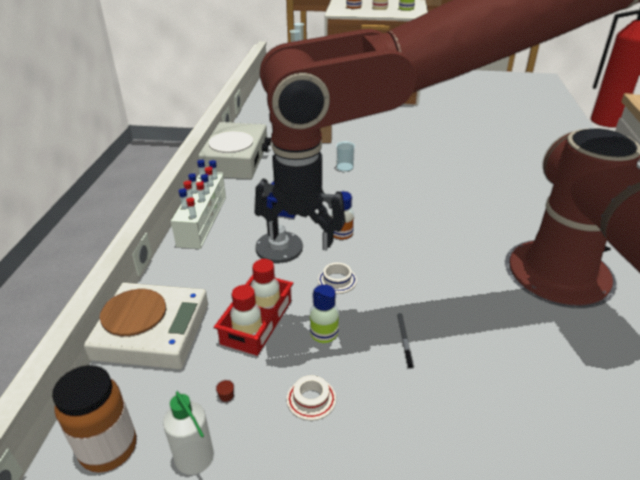

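```bash
python3 -c "
from h import *
c,i,s=pickle.load(open('pics/w6.pkl','rb'))
print('da',atz(c,251,256.5,.108)*1000,state()['tool_pos'])
crop(i,160,0,140,110,5,'pics/w6a.png'); crop(i,240,320,110,110,5,'pics/w6b.png')
"
```

```text
da [493.42167284 245.79597393] [0.5336177  0.24657905 0.2236366 ]
```

View pics/w6a.png

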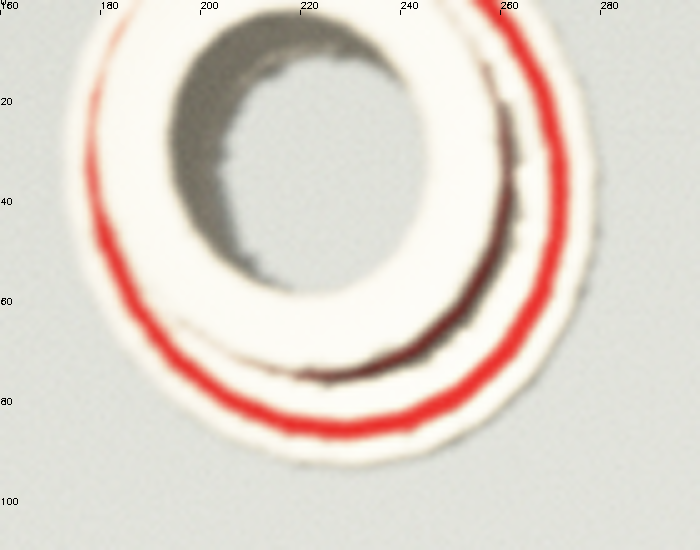

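View pics/w6b.png

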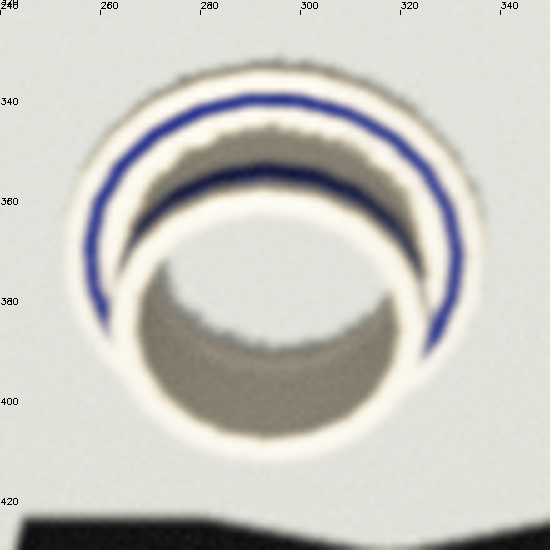

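```bash
python3 -c "
from h import *
c,i,s=pickle.load(open('pics/w6.pkl','rb'))
print('rn',atz(c,219.2,30.4,.028)*1000,'rw',atz(c,293.2,384.4,.028)*1000)
c,i,s=pickle.load(open('pics/w4.pkl','rb'))
"
```

```text
rn [495.66447575 396.13854527] rw [480.97084919  90.70934981]
```

Request:
servo_tool(deltas=[[[85,-20,-1,-10,0],[85,-39,-2,-35,0],[85,-39,-2,-75,0],[85,-39,-2,-110,0],[85,-39,-2,-122,0]]])

```text
time: 9.35
tool_pos: [0.4968, 0.2445, 0.0993]
tool_rot: [-0.001, 0.777, 0.629, -0.002]
contact_force: [-0.6, 0.1, 0.2]
gripper_width: 0.994
```

Request:
servo_tool(deltas=[[[60,0,0,0,0],[35,0,0,0,0],[35,0,0,0,0],[35,0,0,0,0],[35,0,0,0,0]]])

```text
time: 9.98
tool_pos: [0.4988, 0.2455, 0.1037]
tool_rot: [0.0, 0.777, 0.629, 0.002]
contact_force: [-1.5, -0.3, 6.1]
gripper_width: 0.472
```

Request:
servo_tool(deltas=[[[35,0,0,25,0],[35,4,-13,75,0],[35,17,-60,115,0],[35,33,-118,125,0],[35,49,-178,125,0]]])

```text
time: 10.6
tool_pos: [0.5478, 0.0654, 0.2287]
tool_rot: [0.002, 0.777, 0.629, 0.002]
contact_force: [1.2, 1.1, -2.4]
gripper_width: 0.472
```

Request:
servo_tool(deltas=[[[35,16,-58,0,0],[35,32,-116,0,0],[35,48,-174,0,0],[35,64,-232,0,0],[35,78,-285,0,0]]])

```text
time: 11.22
tool_pos: [0.6247, -0.2204, 0.2262]
tool_rot: [0.0, 0.778, 0.629, 0.0]
contact_force: [0.4, 0.5, -2.4]
gripper_width: 0.476
```

Request:
servo_tool(deltas=[[[35,6,-25,0,0],[35,6,-33,-15,0],[35,6,-33,-40,0],[35,6,-33,-55,0],[35,6,-33,-55,0]]])

```text
time: 11.85
tool_pos: [0.6293, -0.2492, 0.1687]
tool_rot: [-0.002, 0.777, 0.63, -0.001]
contact_force: [-0.1, 0.5, -1.3]
gripper_width: 0.474
```

```bash
python3 -c "
from h import *
c,i=snap('wrist','w7');c,i=snap('side','s7');
crop(i,240,110,140,140,4,'pics/s7a.png')
"
```

```text
w7 11.85 [ 629.3 -249.2  168.7] [-0.0022  0.7769  0.6296 -0.0008] 0.0458 [-0.1  0.5 -1.3] 0.474
s7 11.9 [ 630.2 -249.9  170.4] [-8.000e-04  7.770e-01  6.295e-01 -3.000e-04] 0.0361 [ 0.4 -0.2 -1.1] 0.472
```

View pics/w7.png

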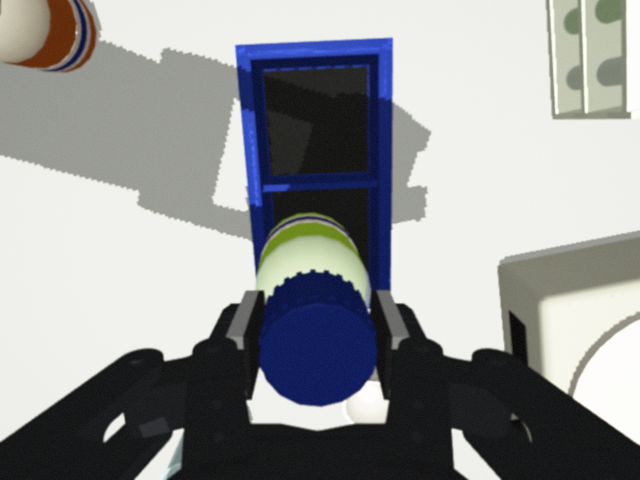

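View pics/s7a.png

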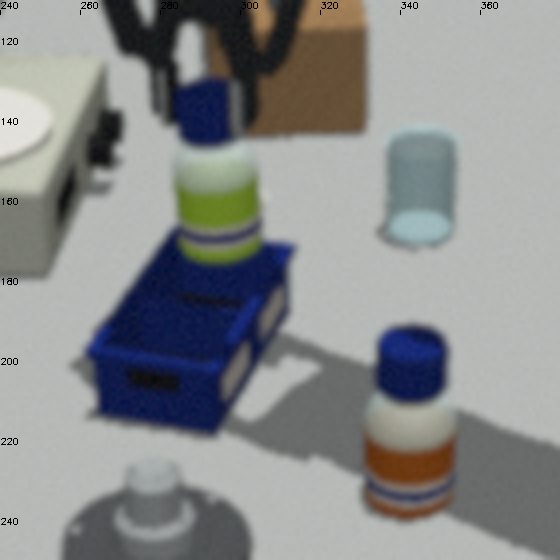

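```bash
python3 -c "
from h import *
c,i,s=pickle.load(open('pics/w7.pkl','rb'))
for z,P in ((.004,[(264,70),(369,67),(369,178),(270,178)]),(.05,[(237,46),(392,39)])):
  X=np.array([atz(c,*p,z)*1000 for p in P]);print(X.round(1).tolist(),X.mean(0))
X=np.array([atz(c,*p,.05)*1000 for p in[(318,182)]]);print(X)
"
```

```text
[[615.4, -137.9], [684.7, -150.7], [671.9, -224.0], [602.1, -209.3]] [ 643.51857522 -180.4928063 ]
[[608.3, -129.1], [693.3, -143.5]] [ 650.83433294 -136.29032201]
[[ 636.82487897 -212.76600137]]
```

Request:
servo_tool(deltas=[[[35,0.5,-1,-20,0],[35,0.5,-1,-38,0],[35,0.5,-1,-52,0],[35,0.5,-1,-57,0],[35,0.5,-1,-59,0]]])

```text
time: 12.58
tool_pos: [0.631, -0.2521, 0.1118]
tool_rot: [-0.0, 0.777, 0.629, -0.0]
contact_force: [0.3, -0.5, -1.1]
gripper_width: 0.476
```

Request:
servo_tool(deltas=[[[35,0,0,-2,0],[35,0,0,-3,0],[35,0,0,-3,0]]])

```text
time: 12.95
tool_pos: [0.6312, -0.2522, 0.1097]
tool_rot: [0.0, 0.777, 0.629, 0.0]
contact_force: [-0.9, 0.0, -2.0]
gripper_width: 0.472
```

Request:
servo_tool(deltas=[[[35,0,0,-1,0],[35,0,0,-2,0],[35,0,0,-2,0]]])

```text
time: 13.32
tool_pos: [0.6312, -0.2522, 0.1079]
tool_rot: [0.0, 0.777, 0.629, 0.0]
contact_force: [-0.6, 0.1, 1.2]
gripper_width: 0.476
```

Request:
servo_tool(deltas=[[[35,0,0,-1,0],[35,0,0,-1,0]]])

```text
time: 13.58
tool_pos: [0.6313, -0.2524, 0.1078]
tool_rot: [0.0, 0.777, 0.629, -0.0]
contact_force: [-3.8, 1.4, 5.5]
gripper_width: 0.475
```

Request:
servo_tool(deltas=[[[35,0,0,-1,0],[35,0,0,-1,0]]])

```text
time: 13.82
tool_pos: [0.6313, -0.2526, 0.1077]
tool_rot: [0.0, 0.777, 0.629, -0.0]
contact_force: [-4.3, 1.3, 9.7]
gripper_width: 0.473
```

Request:
servo_tool(deltas=[[[35,0,0,2,0],[44,0,0,2,0],[60,0,0,2,0],[85,0,0,2,0],[85,0,0,5,0]]])

```text
time: 14.45
tool_pos: [0.6309, -0.252, 0.1099]
tool_rot: [-0.0, 0.777, 0.629, -0.0]
contact_force: [0.5, 0.3, 1.1]
gripper_width: 0.995
```

Request:
servo_tool(deltas=[[[85,0,0,15,0],[85,0,0,45,0],[85,-20,20,75,0],[85,-60,60,90,0],[85,-100,105,90,0]]])

```text
time: 15.08
tool_pos: [0.5315, -0.147, 0.2041]
tool_rot: [0.003, 0.778, 0.629, 0.001]
contact_force: [-1.5, 0.2, 0.3]
gripper_width: 0.991
```

Request:
servo_tool(deltas=[[[85,-20,40,0,0],[85,-42,64,-15,0],[85,-42,64,-25,0]]])

```text
time: 15.45
tool_pos: [0.4884, -0.0819, 0.1759]
tool_rot: [0.001, 0.777, 0.63, 0.0]
contact_force: [0.0, 0.3, 0.4]
gripper_width: 0.996
```

```bash
python3 -c "
from h import *
c,i=snap('wrist','w8')
"
```

```text
w8 15.45 [488.4 -81.9 175.9] [7.000e-04 7.767e-01 6.298e-01 5.000e-04] 0.1736 [0.  0.3 0.4] 0.996
```

View pics/w8.png

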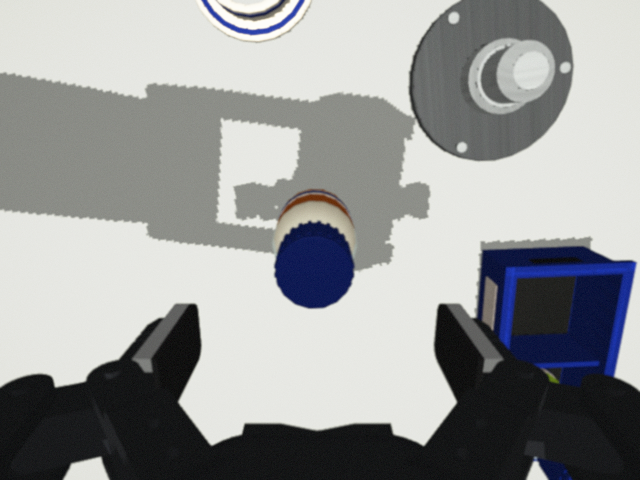

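```bash
python3 -c "
from h import *
c,i,s=pickle.load(open('pics/w8.pkl','rb'))
print('db',atz(c,314.5,267,.108)*1000,state()['tool_pos']*1000)
crop(i,400,0,180,165,4,'pics/w8a.png')
crop(i,190,0,130,50,6,'pics/w8b.png')
c,i=snap('side','s8');crop(i,240,110,140,140,4,'pics/s8a.png')
"
```

```text
db [487.16248591 -80.54088638] [488.37942365 -82.55068642 174.49058845]
s8 15.5 [488.4 -82.6 174.5] [-0.000e+00  7.770e-01  6.295e-01 -1.000e-04] 0.0292 [-1.1  0.  -0.2] 0.991
```

View pics/w8a.png

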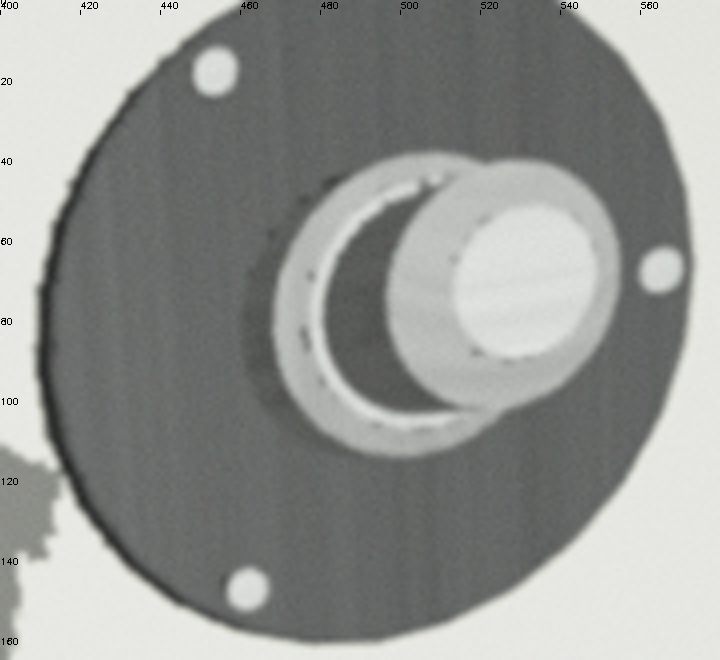

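View pics/s8a.png

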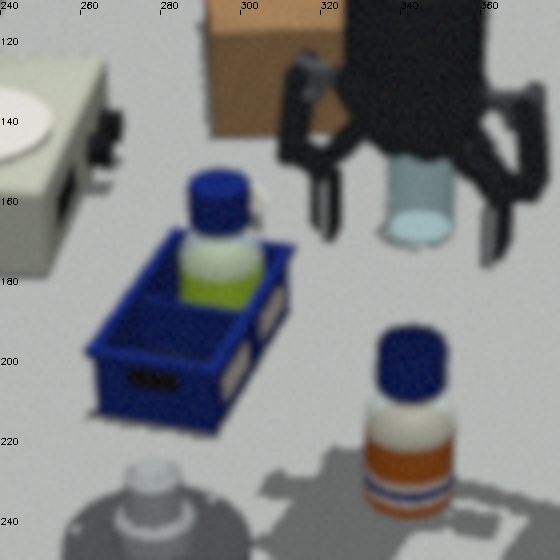

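```bash
python3 -c "
from h import *
c,i,s=pickle.load(open('pics/w8.pkl','rb'))
q=lambda x,y,z:atz(c,400+x/4-.4,y/4-.4,z)*1000
print('nose',q(526,281,.062))
X=np.array([q(*p,.012) for p in((215,71),(661,270),(248,589))]);print(X,X.mean(0),[np.linalg.norm(X[k]-X[k-1]) for k in range(3)])
# fourth opposite? plate ellipse pts
P=np.array([q(*p,.012) for p in((47,300),(55,235),(135,90),(692,290),(655,425),(570,550),(480,612),(370,642),(245,630),(175,590),(75,470))])
A=np.c_[2*P,np.ones(len(P))];b=(P**2).sum(1);x=np.linalg.lstsq(A,b,rcond=None)[0];print('plate',x[:2],np.sqrt(x[2]+x[0]**2+x[1]**2))
"
```

```text
nose [625.4757742   -8.15714731]
[[603.46824723  34.6896474 ]
 [673.7745055  -10.46699294]
 [599.5572995  -48.74304307]] [625.60001741  -8.17346287] [np.float64(83.52430394860578), np.float64(83.5589140479396), np.float64(83.50598589142945)]
plate [624.82099812  -7.81665129] 54.795273822571104
```

Request:
servo_tool(deltas=[[[85,-1,2,-20,0],[85,-1,2,-50,0],[85,-1,2,-68,0],[85,-1,2,-73,0],[75,-1,2,-73,0]]])

```text
time: 16.18
tool_pos: [0.4883, -0.0814, 0.1023]
tool_rot: [-0.0, 0.777, 0.629, -0.0]
contact_force: [0.6, 0.3, 0.2]
gripper_width: 0.877
```

Request:
servo_tool(deltas=[[[60,0,0,0,0],[35,0,0,0,0],[35,0,0,0,0],[35,0,0,0,0],[35,0,0,0,0]]])

```text
time: 16.8
tool_pos: [0.4886, -0.0813, 0.1036]
tool_rot: [0.001, 0.777, 0.629, 0.0]
contact_force: [-1.1, 0.1, 6.6]
gripper_width: 0.472
```

Request:
servo_tool(deltas=[[[35,0,0,25,0],[35,10,-6,70,0],[35,55,-33,95,0],[35,105,-63,95,0],[35,145,-88,80,0]]])

```text
time: 17.42
tool_pos: [0.6358, -0.1705, 0.184]
tool_rot: [0.002, 0.777, 0.629, 0.001]
contact_force: [-0.5, 0.6, -1.6]
gripper_width: 0.472
```

Request:
servo_tool(deltas=[[[35,10,-6,-15,0],[35,10,-6,-30,0],[35,10,-6,-35,0]]])

```text
time: 17.8
tool_pos: [0.6415, -0.1743, 0.145]
tool_rot: [-0.002, 0.777, 0.629, -0.001]
contact_force: [-0.6, -0.8, -1.8]
gripper_width: 0.472
```

```bash
python3 -c "
from h import *
c,i=snap('side','s9');crop(i,220,110,140,140,4,'pics/s9a.png');snap('wrist','w9')
"
```

```text
s9 17.8 [ 641.5 -174.3  145. ] [-0.0017  0.7773  0.6291 -0.0009] 0.0619 [-0.6 -0.8 -1.8] 0.472
w9 17.85 [ 641.6 -174.3  145.1] [-0.0015  0.7773  0.6291 -0.0008] 0.0197 [-0.3 -0.3 -2.3] 0.472
```

View pics/s9a.png

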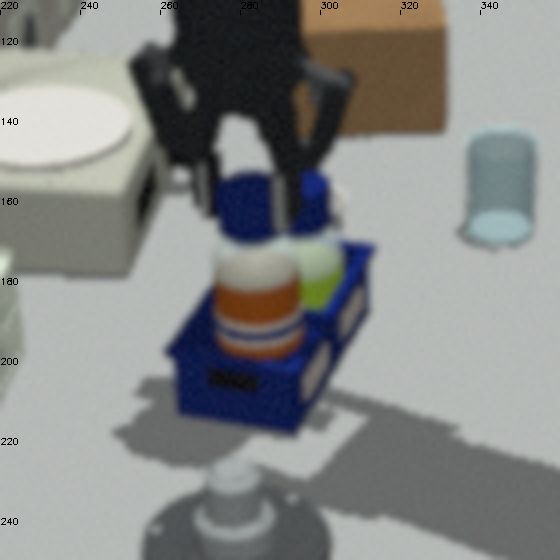

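View pics/w9.png

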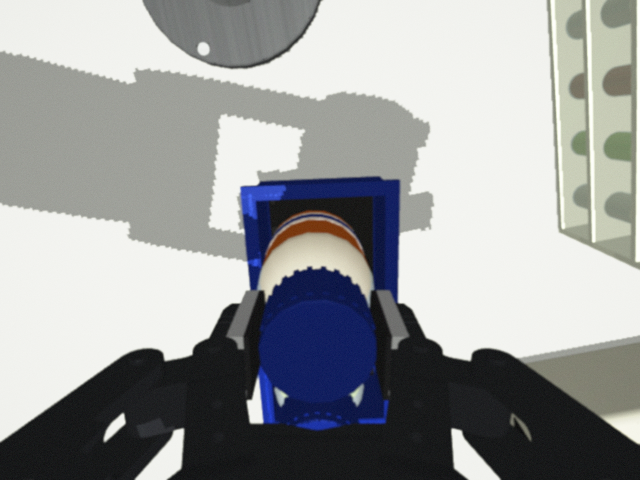

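Request:
servo_tool(deltas=[[[35,1.5,-1,-15,0],[35,1.5,-1,-26,0],[35,1.5,-1,-32,0],[35,1.5,-1,-34,0],[35,1.5,-1,-34,0]]])

```text
time: 18.52
tool_pos: [0.6446, -0.1761, 0.1133]
tool_rot: [0.0, 0.777, 0.629, 0.0]
contact_force: [0.6, -0.9, -2.8]
gripper_width: 0.47
```

Request:
servo_tool(deltas=[[[35,0,0,-1,0],[35,0,0,-2,0],[35,0,0,-2,0]]])

```text
time: 18.9
tool_pos: [0.6446, -0.1761, 0.1113]
tool_rot: [0.0, 0.777, 0.629, 0.0]
contact_force: [0.6, -0.6, -2.1]
gripper_width: 0.47
```

Request:
servo_tool(deltas=[[[35,0,0,-1,0],[35,0,0,-1,0]]])

```text
time: 19.15
tool_pos: [0.6445, -0.1761, 0.1102]
tool_rot: [-0.0, 0.777, 0.629, -0.0]
contact_force: [-0.3, 0.3, -1.9]
gripper_width: 0.471
```

Request:
servo_tool(deltas=[[[35,0,0,-1,0],[35,0,0,-2,0],[35,0,0,-2,0]]])

```text
time: 19.52
tool_pos: [0.6445, -0.1761, 0.1081]
tool_rot: [-0.0, 0.777, 0.629, -0.0]
contact_force: [-0.4, 0.8, -1.8]
gripper_width: 0.47
```

Request:
servo_tool(deltas=[[[35,0,0,-1,0],[35,0,0,-1,0]]])

```text
time: 19.77
tool_pos: [0.6447, -0.1762, 0.1078]
tool_rot: [0.0, 0.777, 0.629, 0.0]
contact_force: [-0.2, 0.3, 0.9]
gripper_width: 0.471
```

Request:
servo_tool(deltas=[[[35,0,0,-0.5,0],[44,0,0,0,0],[60,0,0,0,0],[85,0,0,0,0],[85,0,0,5,0]]])

```text
time: 20.4
tool_pos: [0.6443, -0.176, 0.1119]
tool_rot: [-0.0, 0.777, 0.629, -0.0]
contact_force: [-0.3, -0.4, -0.0]
gripper_width: 0.997
```

Request:
servo_tool(deltas=[[[85,0,0,15,0],[85,0,0,45,0],[85,-15,25,75,0],[85,-45,75,75,0],[85,-77,127,75,0]]])

```text
time: 21.02
tool_pos: [0.5676, -0.0484, 0.1897]
tool_rot: [0.001, 0.778, 0.629, 0.001]
contact_force: [0.3, 0.4, 0.1]
gripper_width: 0.993
```

Request:
servo_tool(deltas=[[[85,-30,50,-5,0],[85,-60,100,-20,0],[85,-84,135,-40,0],[85,-84,135,-55,0],[85,-84,135,-55,0]]])

```text
time: 21.65
tool_pos: [0.4834, 0.0856, 0.132]
tool_rot: [-0.0, 0.777, 0.629, -0.0]
contact_force: [-0.7, -0.3, 1.2]
gripper_width: 0.993
```

```bash
python3 -c "
from h import *
c,i=snap('wrist','w10');snap('side','s10')
crop(i,230,210,190,160,4,'pics/w10a.png')
"
```

```text
w10 21.65 [483.4  85.6 132. ] [-1.000e-04  7.773e-01  6.291e-01 -4.000e-04] 0.0371 [-0.7 -0.3  1.2] 0.993
s10 21.7 [484.3  85.2 132.9] [4.000e-04 7.776e-01 6.288e-01 2.000e-04] 0.0243 [ 0.8 -0.2 -0.7] 0.994
```

View pics/w10a.png

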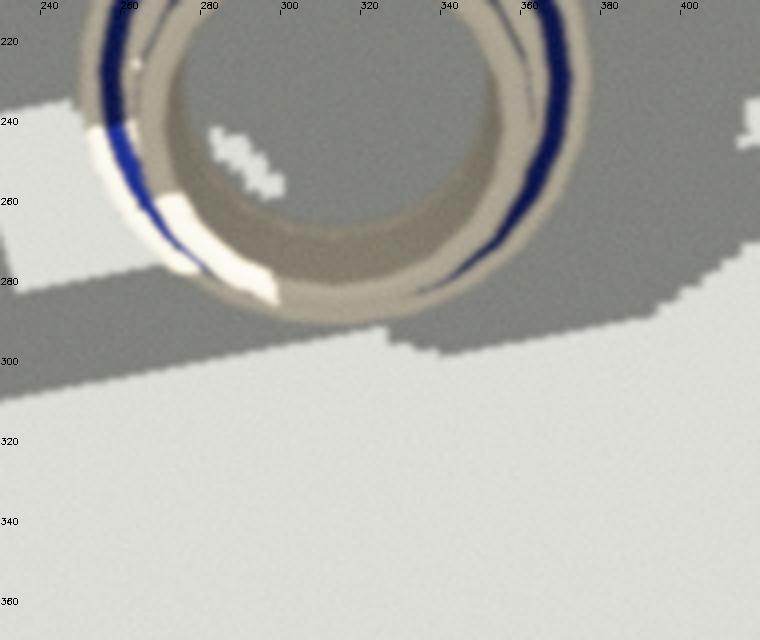

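View pics/s10.png

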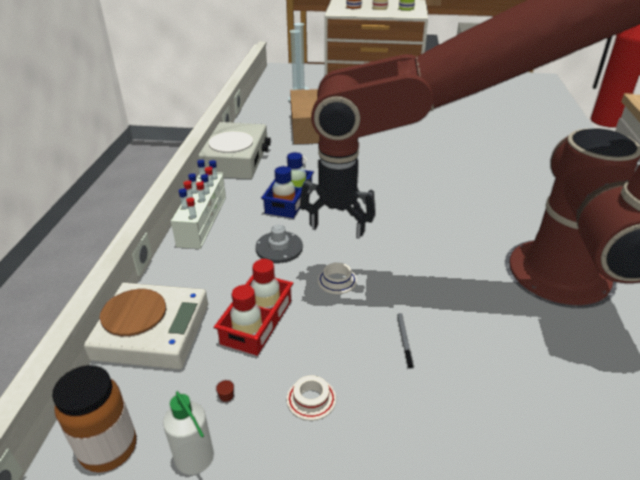

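```bash
python3 -c "
from h import *
c,i,s=pickle.load(open('pics/w10.pkl','rb'))
crop(i,240,150,150,150,5,'pics/w10a.png')
"
```

```text
(no output)
```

View pics/w10a.png

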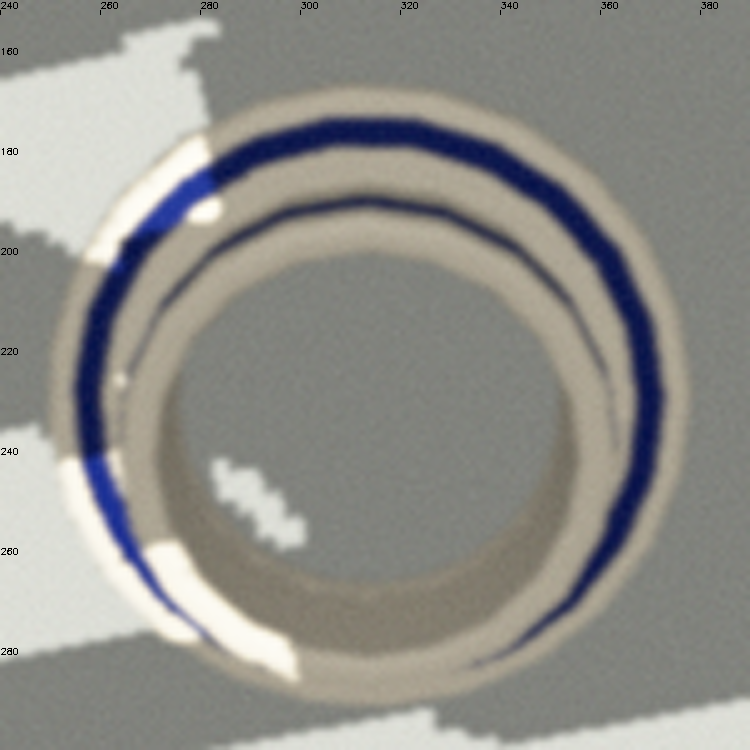

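```bash
python3 -c "
from h import *
c,i,s=pickle.load(open('pics/w10.pkl','rb'))
q=lambda x,y,z:atz(c,240+x/5-.4,150+y/5-.4,z)*1000
print(q(369,452,.028), q(156,452,.028)-q(582,452,.028),q(369,248,.028)-q(369,657,.028), 'flangeL/R',q(50,395,.006),q(690,395,.006),'top',q(369,85,.006))
print(state()['tool_pos'],s['tool_pos'])
"
```

```text
[481.91433831  90.62982492] [-49.58846432  10.53523761] [10.70864798 49.70737924] flangeL/R [441.5498334  100.35945935] [522.57442149  83.14321123] top [490.31140699 130.62985915]
[0.48475657 0.08505017 0.13338186] [0.4834096  0.08557005 0.13200118]
```

Request:
servo_tool(deltas=[[[85,-1,3,-30,0],[85,-2,5,-65,0],[85,-2,5,-90,0],[85,-2,5,-103,0],[85,-2,5,-108,0]]])

```text
time: 22.38
tool_pos: [0.4824, 0.0903, 0.0245]
tool_rot: [0.0, 0.778, 0.629, 0.0]
contact_force: [0.6, 0.4, 0.3]
gripper_width: 0.997
```

Request:
servo_tool(deltas=[[[85,0,0,0,0],[75,0,0,0,0],[66,0,0,0,0],[62,0,0,0,0]]])

```text
time: 22.88
tool_pos: [0.4818, 0.0909, 0.0247]
tool_rot: [0.0, 0.777, 0.629, 0.0]
contact_force: [0.4, 0.6, -0.4]
gripper_width: 0.728
```

Request:
servo_tool(deltas=[[[54,0,0,0,0],[54,0,0,0,0],[54,0,0,0,0]]])

```text
time: 23.25
tool_pos: [0.4821, 0.0909, 0.0256]
tool_rot: [0.0, 0.777, 0.629, 0.0]
contact_force: [-3.2, 0.3, 7.0]
gripper_width: 0.682
```

```bash
python3 -c "
from h import *
c,i=snap('wrist','w11')
"
```

```text
w11 23.25 [482.1  90.9  25.6] [2.000e-04 7.773e-01 6.291e-01 2.000e-04] 0.0011 [-3.2  0.3  7. ] 0.682
```

View pics/w11.png

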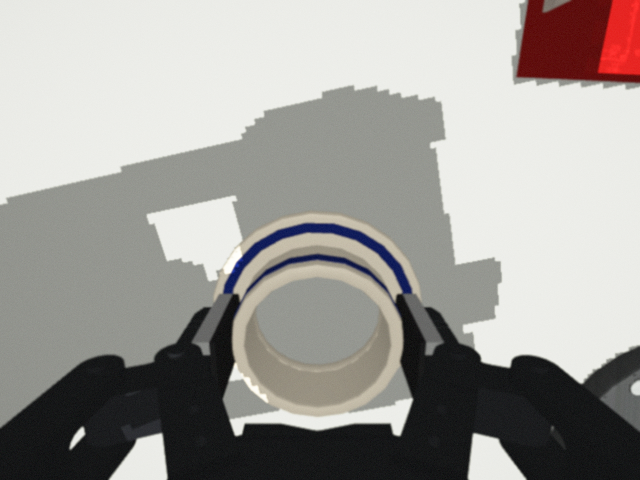

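```bash
python3 -c "
from h import *
c,i,s=pickle.load(open('pics/w11.pkl','rb'))
crop(i,210,200,220,230,3,'pics/w11a.png')
print(atz(c,318,339.5,.028)*1000)
"
```

```text
[482.36126187  91.74941741]
```

View pics/w11a.png

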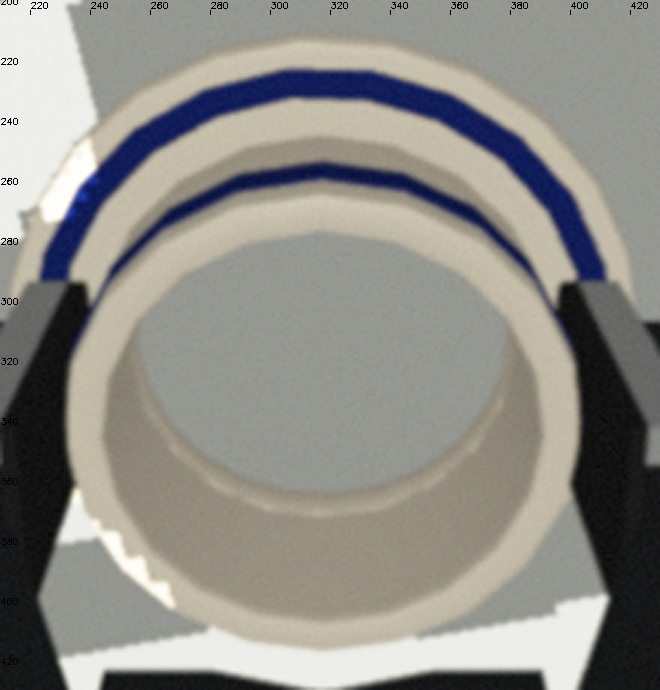

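Request:
servo_tool(deltas=[[[54,0,0,8,0],[54,0,0,30,0],[54,0,0,70,0],[54,15,-10,100,0],[54,50,-34,105,0]]])

```text
time: 23.92
tool_pos: [0.533, 0.0573, 0.1325]
tool_rot: [0.002, 0.777, 0.63, 0.002]
contact_force: [-0.1, 0.2, -1.3]
gripper_width: 0.687
```

Request:
servo_tool(deltas=[[[54,40,-28,0,0],[54,75,-52,0,0],[54,90,-62,0,0],[54,93,-65,0,0],[54,93,-65,0,0]]])

```text
time: 24.55
tool_pos: [0.6237, -0.0075, 0.1289]
tool_rot: [-0.001, 0.777, 0.629, -0.0]
contact_force: [-1.3, 0.9, -1.3]
gripper_width: 0.685
```

```bash
python3 -c "
from h import *
c,i=snap('wrist','w12')
c,i=snap('side','s12');crop(i,220,140,140,140,4,'pics/s12a.png')
c,i=snap('scene','c12');crop(i,280,180,140,140,4,'pics/c12a.png')
"
```

```text
w12 24.55 [623.7  -7.5 128.9] [-6.000e-04  7.772e-01  6.292e-01 -4.000e-04] 0.0127 [-1.3  0.9 -1.3] 0.685
s12 24.6 [623.5  -7.3 129. ] [-5.000e-04  7.772e-01  6.293e-01 -3.000e-04] 0.0059 [ 0.3 -0.2 -1.9] 0.68
c12 24.65 [623.6  -7.3 129.1] [-4.000e-04  7.771e-01  6.294e-01 -3.000e-04] 0.0046 [ 0.2 -0.  -1.5] 0.683
```

View pics/w12.png

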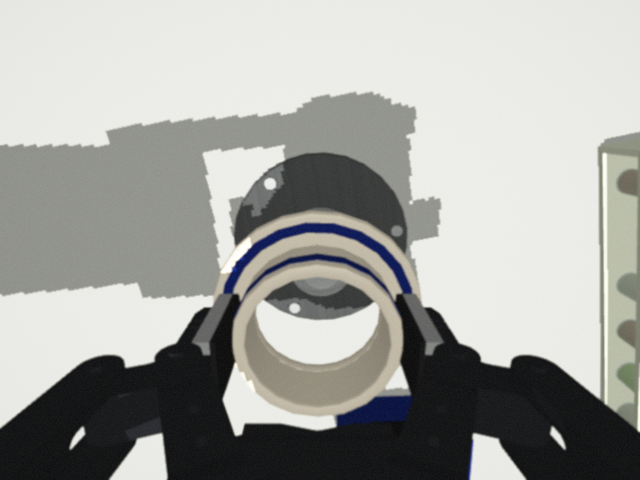

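View pics/s12a.png

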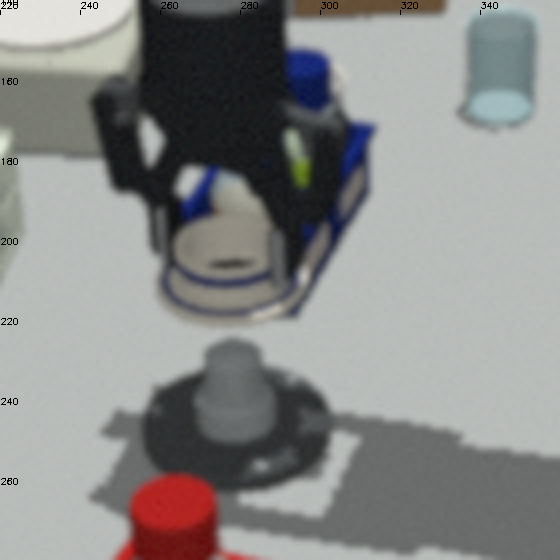

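View pics/c12a.png

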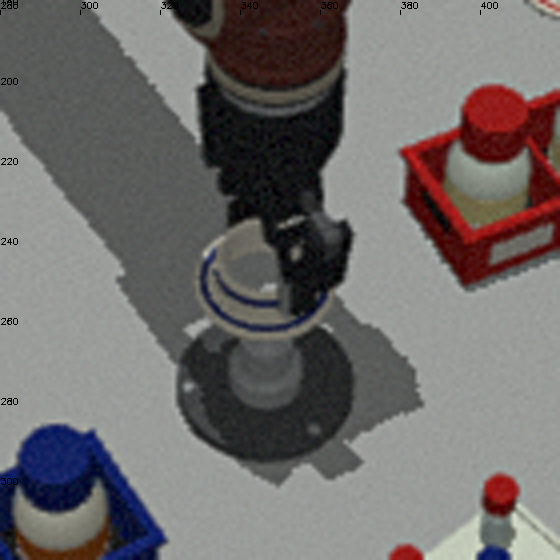

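Request:
servo_tool(deltas=[[[54,2,-1,-10,0],[54,2,-1,-25,0],[54,2,-1,-33,0],[54,2,-1,-35,0]]])

```text
time: 25.2
tool_pos: [0.6257, -0.009, 0.0927]
tool_rot: [-0.001, 0.777, 0.629, -0.001]
contact_force: [0.4, -0.1, -0.4]
gripper_width: 0.683
```

```bash
python3 -c "
from h import *
c,i=snap('wrist','w13')
crop(i,210,200,220,230,3,'pics/w13a.png')
"
```

```text
w13 25.2 [625.7  -9.   92.7] [-0.0009  0.7774  0.629  -0.0009] 0.0231 [ 0.4 -0.1 -0.4] 0.683
```

View pics/w13a.png

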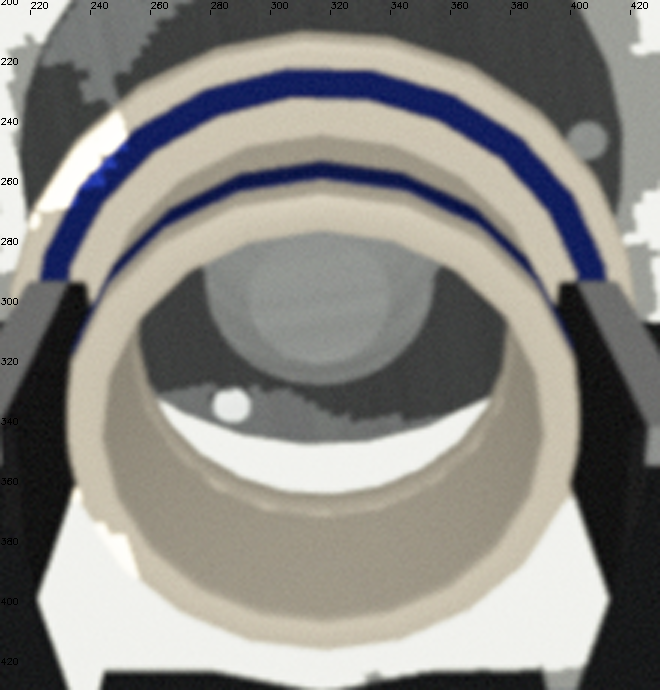

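```bash
python3 -c "
from h import *
c,i,s=pickle.load(open('pics/w13.pkl','rb'))
q=lambda x,y,z:atz(c,210+x/3-.3,200+y/3-.3,z)*1000
print('nose',q(318.5,303,.062),'ring',q(323.5,422,.0951),'holetop',q(104,422,.0951)[0]-q(543,422,.0951)[0],(q(104,422,.0951)+q(543,422,.0951))/2,(q(323,232,.0951)+q(323,620,.0951))/2, (q(323,194,.0951)+q(323,648,.0951))/2)
print(state()['tool_pos'])
"
```

```text
nose [624.80149068  -9.03911823] ring [625.69760614  -8.4807935 ] holetop -49.1057582588661 [625.681012    -8.49764038] [625.25675647 -10.27850429] [625.28982875 -10.12309175]
[ 0.62598853 -0.00907157  0.09311648]
```

Request:
servo_tool(deltas=[[[54,-0.4,0.6,-5,0],[54,-0.4,0.6,-12,0],[54,-0.4,0.6,-20,0],[54,-0.4,0.6,-28,0],[54,-0.4,0.6,-33,0]]])

```text
time: 25.88
tool_pos: [0.6258, -0.0085, 0.0604]
tool_rot: [-0.0, 0.777, 0.629, -0.0]
contact_force: [-0.6, 0.1, -1.2]
gripper_width: 0.685
```

Request:
servo_tool(deltas=[[[54,0,0,-3,0],[54,0,0,-6,0],[54,0,0,-9,0]]])

```text
time: 26.25
tool_pos: [0.6264, -0.0086, 0.0524]
tool_rot: [0.0, 0.777, 0.629, 0.0]
contact_force: [-0.3, 0.0, -1.1]
gripper_width: 0.687
```

Request:
servo_tool(deltas=[[[54,0,0,-4,0],[54,0,0,-8,0],[54,0,0,-11,0],[54,0,0,-11,0]]])

```text
time: 26.75
tool_pos: [0.6259, -0.0085, 0.0409]
tool_rot: [-0.0, 0.777, 0.629, -0.0]
contact_force: [-0.8, 0.6, -1.6]
gripper_width: 0.682
```

Request:
servo_tool(deltas=[[[54,0,0,-1,0],[54,0,0,-2,0],[54,0,0,-2,0]]])

```text
time: 27.12
tool_pos: [0.6261, -0.0085, 0.0393]
tool_rot: [-0.0, 0.777, 0.629, -0.0]
contact_force: [-1.3, -0.1, -1.4]
gripper_width: 0.687
```

Request:
servo_tool(deltas=[[[54,0,0,-1,0],[54,0,0,-1,0]]])

```text
time: 27.38
tool_pos: [0.6261, -0.0085, 0.0382]
tool_rot: [-0.0, 0.777, 0.629, -0.0]
contact_force: [0.4, -0.2, -1.3]
gripper_width: 0.683
```

Request:
servo_tool(deltas=[[[54,0,0,-1,0],[54,0,0,-1,0]]])

```text
time: 27.62
tool_pos: [0.6263, -0.0085, 0.0377]
tool_rot: [0.0, 0.777, 0.629, 0.0]
contact_force: [-1.5, 0.4, 1.3]
gripper_width: 0.682
```

Request:
servo_tool(deltas=[[[54,0,0,-1,0],[54,0,0,-1,0]]])

```text
time: 27.88
tool_pos: [0.6263, -0.0086, 0.0376]
tool_rot: [-0.0, 0.777, 0.629, -0.0]
contact_force: [-4.2, -0.2, 7.7]
gripper_width: 0.682
```

Request:
servo_tool(deltas=[[[54,0,0,0.7,0],[64,0,0,0.7,0],[75,0,0,0.7,0],[85,0,0,1,0],[85,0,0,3,0]]])

```text
time: 28.5
tool_pos: [0.626, -0.0085, 0.0391]
tool_rot: [-0.0, 0.777, 0.629, -0.0]
contact_force: [-0.1, 0.1, -0.6]
gripper_width: 0.996
```

Request:
servo_tool(deltas=[[[85,0,0,15,0],[85,0,0,50,0],[85,0,0,100,0],[85,-15,40,140,0],[85,-32,98,150,0]]])

```text
time: 29.12
tool_pos: [0.5964, 0.0895, 0.1954]
tool_rot: [0.003, 0.778, 0.628, 0.004]
contact_force: [-0.1, -0.1, -0.4]
gripper_width: 0.997
```

Request:
servo_tool(deltas=[[[85,-19,58,0,0],[85,-38,116,0,0],[85,-57,174,0,0],[85,-76,232,0,0],[85,-95,285,-20,0]]])

```text
time: 29.75
tool_pos: [0.4998, 0.3774, 0.1731]
tool_rot: [0.001, 0.777, 0.629, 0.003]
contact_force: [1.3, 0.4, -0.3]
gripper_width: 0.998
```

Request:
servo_tool(deltas=[[[85,-4,10,-20,0],[85,-4,10,-35,0],[85,-4,10,-38,0]]])

```text
time: 30.12
tool_pos: [0.495, 0.3828, 0.1298]
tool_rot: [0.0, 0.778, 0.628, -0.001]
contact_force: [-0.4, 0.3, 0.4]
gripper_width: 0.998
```

```bash
python3 -c "
from h import *
c,i=snap('wrist','w14')
crop(i,240,150,150,150,5,'pics/w14a.png')
c,i=snap('side','s14')
crop(i,230,190,120,100,5,'pics/s14a.png')
print(state()['tool_pos'])
"
```

```text
w14 30.125 [495.  382.8 129.8] [ 0.      0.7778  0.6285 -0.0014] 0.0368 [-0.4  0.3  0.4] 0.998
s14 30.175 [495.4 382.8 130.3] [ 1.000e-04  7.780e-01  6.283e-01 -9.000e-04] 0.0169 [-0.4 -0.3  0.8] 0.998
[0.49584776 0.38310453 0.13116503]
```

View pics/w14a.png

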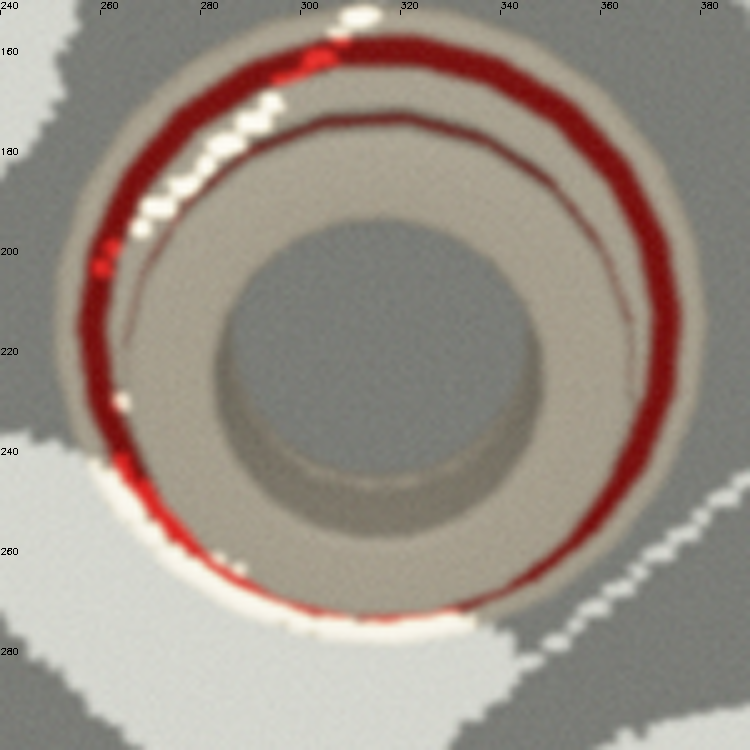

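View pics/s14a.png

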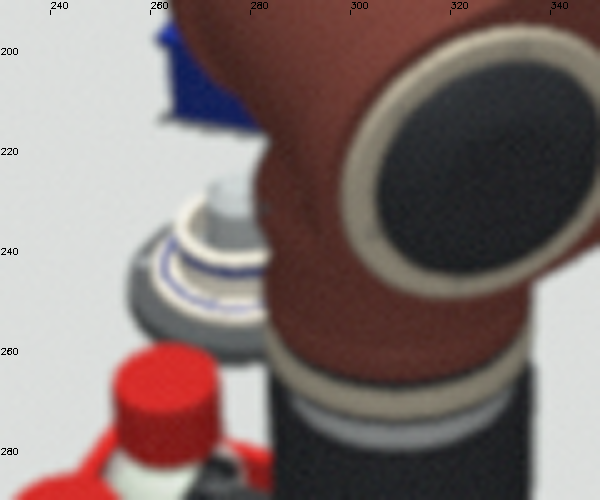

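```bash
python3 -c "
from h import *
c,i,s=pickle.load(open('pics/w14.pkl','rb'))
q=lambda x,y,z:atz(c,240+x/5-.4,150+y/5-.4,z)*1000
print(q(378.5,376.5,.028), np.linalg.norm(q(214,376,.028)-q(543,376,.028)),np.linalg.norm(q(378,215,.028)-q(378,538,.028)))
print(q(57,320,.006),q(703,320,.006))
"
```

```text
[496.6218919  397.11142774] 38.34331217893006 38.89835053434715
[456.93967947 407.33690952] [537.104741   390.17971658]
```

Request:
servo_tool(deltas=[[[85,1,8,-20,0],[85,1,14,-60,0],[85,1,14,-88,0],[85,1,14,-102,0],[85,1,14,-106,0]]])

```text
time: 30.85
tool_pos: [0.496, 0.3981, 0.0243]
tool_rot: [-0.0, 0.778, 0.629, -0.001]
contact_force: [0.5, 0.5, 0.7]
gripper_width: 0.997
```

Request:
servo_tool(deltas=[[[75,0,0,0,0],[66,0,0,0,0],[62,0,0,0,0],[54,0,0,0,0],[54,0,0,0,0]]])

```text
time: 31.48
tool_pos: [0.4972, 0.3991, 0.0271]
tool_rot: [0.0, 0.777, 0.629, 0.001]
contact_force: [-0.3, -0.8, 6.2]
gripper_width: 0.669
```

Request:
servo_tool(deltas=[[[54,0,0,0,0]]])

```text
time: 31.6
tool_pos: [0.4973, 0.3991, 0.0271]
tool_rot: [0.0, 0.777, 0.629, 0.001]
contact_force: [-1.4, -1.5, 6.5]
gripper_width: 0.665
```

```bash
python3 -c "
from h import *
c,i=snap('wrist','w15')
crop(i,210,200,220,230,3,'pics/w15a.png')
"
```

```text
w15 31.6 [497.3 399.1  27.1] [2.000e-04 7.774e-01 6.290e-01 1.400e-03] 0.0025 [-1.4 -1.5  6.5] 0.665
```

View pics/w15a.png

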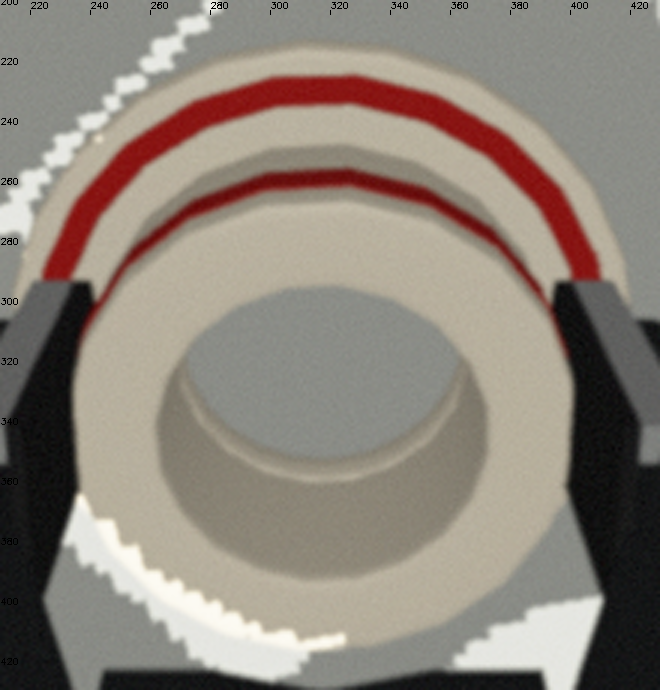

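```bash
python3 -c "
from h import *
c,i,s=pickle.load(open('pics/w15.pkl','rb'))
q=lambda x,y,z:atz(c,210+x/3-.3,200+y/3-.3,z)*1000
print((q(155,425,.028)+q(488,425,.028))/2,(q(322,285,.028)+q(322,580,.028))/2,(q(322,200,.028)+q(322,648,.028))/2, np.linalg.norm(q(322,285,.028)-q(322,580,.028)))
c,i,s=pickle.load(open('pics/w11.pkl','rb'))
print((q(104,422,.028)+q(543,422,.028))/2,(q(323,232,.028)+q(323,620,.028))/2)
"
```

```text
[496.76563395 398.36072553] [496.45202662 396.64051109] [496.47412942 396.74437329] 38.77291846911307
[482.13480985  91.43483288] [481.69502678  89.65857234]
```

Request:
servo_tool(deltas=[[[54,0,0,8,0],[54,0,0,40,0],[54,0,0,100,0],[54,10,-31,150,0],[54,28,-88,170,0]]])

```text
time: 32.28
tool_pos: [0.5252, 0.312, 0.1997]
tool_rot: [0.001, 0.776, 0.63, 0.003]
contact_force: [1.5, -0.9, -1.6]
gripper_width: 0.664
```

Request:
servo_tool(deltas=[[[54,18,-57,0,0],[54,36,-114,0,0],[54,54,-171,0,0],[54,72,-228,0,0],[54,90,-285,0,0]]])

```text
time: 32.9
tool_pos: [0.6137, 0.0241, 0.1946]
tool_rot: [-0.0, 0.777, 0.629, -0.0]
contact_force: [0.5, -0.1, -2.1]
gripper_width: 0.671
```

Request:
servo_tool(deltas=[[[54,8,-24,-10,0],[54,11,-32,-35,0],[54,11,-32,-60,0],[54,11,-32,-70,0],[54,11,-32,-70,0]]])

```text
time: 33.52
tool_pos: [0.6242, -0.0058, 0.1241]
tool_rot: [-0.001, 0.777, 0.629, -0.001]
contact_force: [0.2, 0.4, -2.0]
gripper_width: 0.672
```

```bash
python3 -c "
from h import *
c,i=snap('wrist','w16')
crop(i,210,200,220,230,3,'pics/w16a.png')
print(state()['tool_pos'])
"
```

```text
w16 33.525 [624.2  -5.8 124.1] [-8.000e-04  7.773e-01  6.291e-01 -7.000e-04] 0.0314 [ 0.2  0.4 -2. ] 0.672
[ 0.62501097 -0.00580033  0.12540706]
```

View pics/w16a.png

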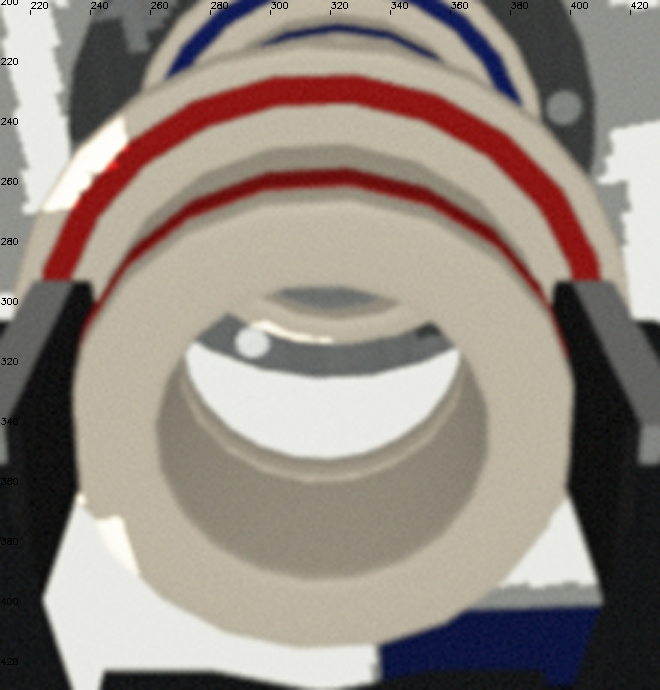

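Request:
servo_tool(deltas=[[[54,1,0,-10,0],[54,1,0,-22,0],[54,1,0,-28,0],[54,1,0,-29,0]]])

```text
time: 34.08
tool_pos: [0.6254, -0.006, 0.0951]
tool_rot: [-0.001, 0.777, 0.629, -0.001]
contact_force: [-0.7, 0.2, -1.4]
gripper_width: 0.669
```

```bash
python3 -c "
from h import *
c,i=snap('wrist','w17')
crop(i,210,200,220,230,3,'pics/w17a.png')
print(state()['tool_pos'])
"
```

```text
w17 34.075 [625.4  -6.   95.1] [-6.000e-04  7.774e-01  6.291e-01 -6.000e-04] 0.0115 [-0.7  0.2 -1.4] 0.669
[ 0.62568499 -0.00601632  0.09550329]
```

View pics/w17a.png

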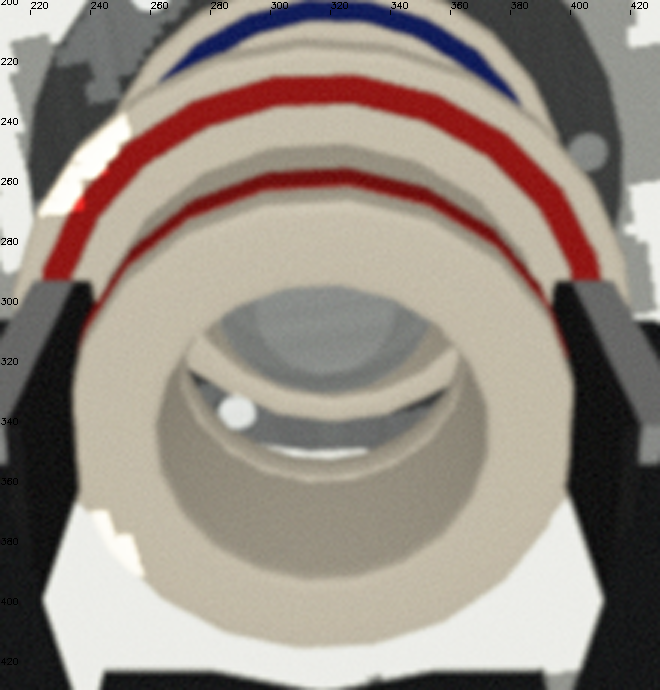

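```bash
python3 -c "
from h import *
c,i,s=pickle.load(open('pics/w17.pkl','rb'))
q=lambda x,y,z:atz(c,210+x/3-.3,200+y/3-.3,z)*1000
print('nose',q(325.5,309,.062), 'noseedge bottom',q(325.5,374,.062),'L R',q(255,309,.062),q(396,309,.062))
z=.0961
print('ring',(q(155,425,z)+q(488,425,z))/2,(q(322,285,z)+q(322,580,z))/2,(q(322,200,z)+q(322,648,z))/2)
print('hole bottom near edge',q(322,470,.068),q(322,462,.068))
"
```

```text
nose [625.12117359  -8.23497853] noseedge bottom [622.97005731 -18.3780791 ] L R [615.2379516  -6.1410736] [635.00181938 -10.33156445]
ring [624.96175908  -6.60451522] [624.65796852  -8.33279135] [624.6784601   -8.23647989]
hole bottom near edge [619.95762649 -30.13354474] [620.23109759 -28.84932059]
```

Request:
servo_tool(deltas=[[[54,0.3,0.5,-4,0],[54,0.3,0.5,-8,0],[54,0.3,0.5,-12,0],[54,0.3,0.5,-15,0]]])

```text
time: 34.62
tool_pos: [0.6262, -0.0055, 0.0808]
tool_rot: [-0.0, 0.777, 0.629, -0.0]
contact_force: [0.0, -0.3, -1.1]
gripper_width: 0.671
```

Request:
servo_tool(deltas=[[[54,0,0,-3,0],[54,0,0,-6,0],[54,0,0,-9,0],[54,0,0,-9,0]]])

```text
time: 35.12
tool_pos: [0.6261, -0.0055, 0.0717]
tool_rot: [-0.0, 0.777, 0.629, -0.0]
contact_force: [-0.3, 0.3, -2.1]
gripper_width: 0.675
```

Request:
servo_tool(deltas=[[[54,0,0,-1,0],[54,0,0,-2,0],[54,0,0,-3,0],[54,0,0,-3,0]]])

```text
time: 35.62
tool_pos: [0.6262, -0.0056, 0.069]
tool_rot: [-0.0, 0.777, 0.629, -0.0]
contact_force: [-0.1, 0.9, -1.0]
gripper_width: 0.674
```

Request:
servo_tool(deltas=[[[54,0,0,-1,0],[54,0,0,-1,0]]])

```text
time: 35.88
tool_pos: [0.6262, -0.0056, 0.068]
tool_rot: [-0.0, 0.777, 0.629, -0.0]
contact_force: [-0.4, 0.7, -1.4]
gripper_width: 0.665
```

Request:
servo_tool(deltas=[[[54,0,0,-1,0],[54,0,0,-1,0]]])

```text
time: 36.12
tool_pos: [0.6264, -0.0056, 0.0672]
tool_rot: [0.0, 0.777, 0.629, 0.0]
contact_force: [-0.4, -0.9, -2.2]
gripper_width: 0.671
```

Request:
servo_tool(deltas=[[[54,0,0,-1,0],[54,0,0,-1,0]]])

```text
time: 36.38
tool_pos: [0.6265, -0.0056, 0.0671]
tool_rot: [0.0, 0.777, 0.629, -0.0]
contact_force: [-3.2, -0.3, 5.0]
gripper_width: 0.666
```

Request:
servo_tool(deltas=[[[54,0,0,-1,0],[54,0,0,-1,0]]])

```text
time: 36.62
tool_pos: [0.6265, -0.0056, 0.0671]
tool_rot: [-0.0, 0.777, 0.629, -0.0]
contact_force: [-7.1, -0.8, 10.7]
gripper_width: 0.671
```

Request:
servo_tool(deltas=[[[54,0,0,1.3,0],[64,0,0,1.3,0],[75,0,0,1.3,0],[85,0,0,1.3,0],[85,0,0,3,0]]])

```text
time: 37.25
tool_pos: [0.6262, -0.0055, 0.0679]
tool_rot: [-0.0, 0.777, 0.629, -0.0]
contact_force: [-0.5, -0.2, 0.6]
gripper_width: 0.996
```

Request:
servo_tool(deltas=[[[85,0,0,15,0],[85,0,0,50,0],[85,0,0,100,0],[85,-30,0,140,0],[85,-80,0,150,0]]])

```text
time: 37.88
tool_pos: [0.5483, -0.006, 0.2241]
tool_rot: [0.003, 0.777, 0.629, 0.003]
contact_force: [0.0, 0.2, 0.1]
gripper_width: 0.994
```

Request:
servo_tool(deltas=[[[85,-50,0,20,0],[85,-90,0,30,0],[85,-110,0,30,0],[85,-110,0,30,0]]])

```text
time: 38.38
tool_pos: [0.4359, -0.0055, 0.2496]
tool_rot: [0.001, 0.777, 0.629, 0.001]
contact_force: [-0.1, -0.1, -0.1]
gripper_width: 0.994
```

```bash
python3 -c "
from h import *
c,i=snap('side','s18');crop(i,205,130,180,220,3,'pics/s18a.png')
c,i=snap('scene','c18');crop(i,150,140,310,220,2,'pics/c18a.png')
c,i=snap('wrist','w18')
"
```

```text
s18 38.375 [435.9  -5.5 249.6] [0.0013 0.7774 0.6289 0.0011] 0.0509 [-0.1 -0.1 -0.1] 0.994
c18 38.425 [436.5  -5.6 249.3] [0.001  0.7774 0.629  0.0009] 0.0383 [ 0.4 -0.8  0. ] 0.996
w18 38.475 [436.8  -5.6 249. ] [7.000e-04 7.774e-01 6.290e-01 6.000e-04] 0.0292 [ 0.   0.3 -0.5] 0.998
```

View pics/s18a.png

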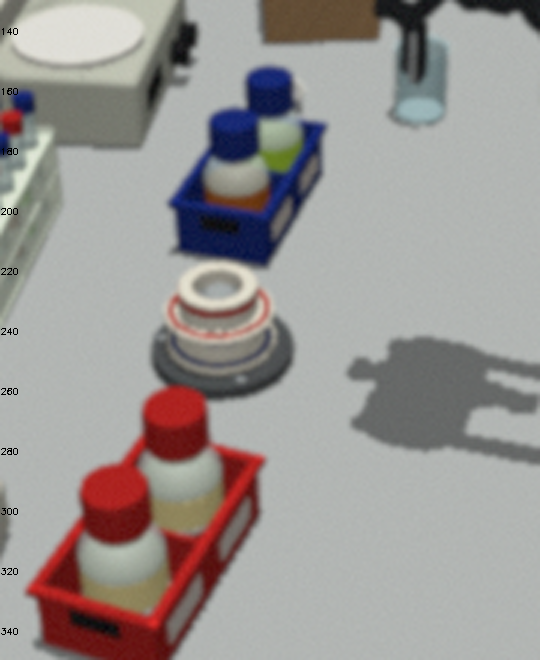

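View pics/c18a.png

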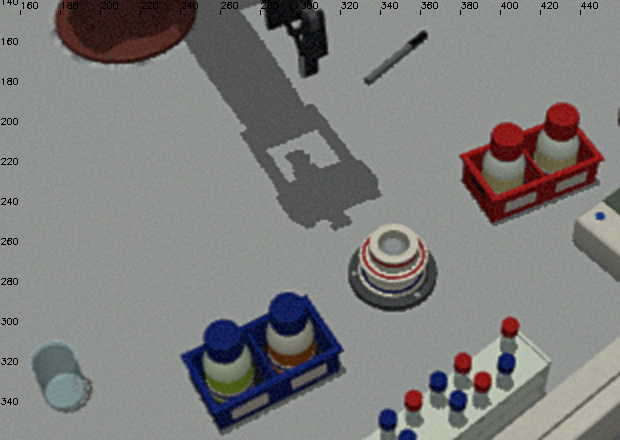

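View pics/w18.png

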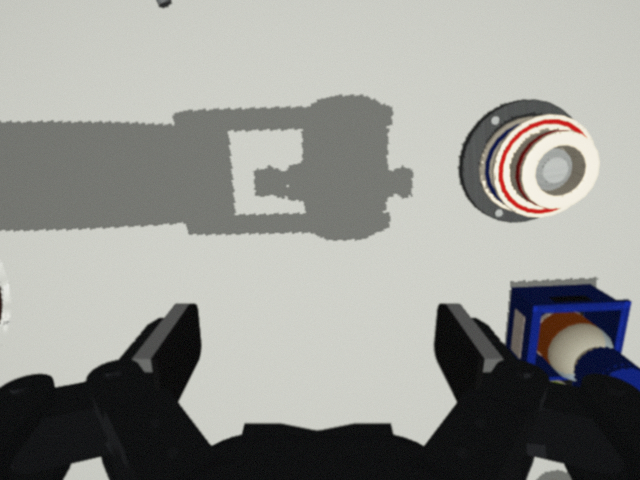

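```bash
python3 -c "
from plant import *
print(job_done(), state()['time'])"
```

```text
the job is handed in; nothing more can be done
the job is handed in; nothing more can be done
```

The bench is cleared and the job is handed in at about 38.5 s, well under the 109 s limit.

- **Bottles:** I placed petrol in the red carrier's free bay, then diesel_a and diesel_b in the blue carrier. Each was lowered until the wrist force showed it on the bay floor, about 4 mm above its bench grasp height, before I let go.
- **Rings:** The wide ring went on the post first, then the narrow ring on top of it. The tool stopped 12.0 mm and 40.0 mm above the grasp heights on the bench, which match the specified seated heights. Contact forces stayed under about 13 N throughout.
- **Last pictures:** All four bottles stand upright, one to a bay, and both rings sit concentric and stacked on the post. The beaker is where it started, the filed bottle still stands in its own bay, and the open gripper is clear of everything.

Two disagreements along the way:
- **Cameras:** The scene and side cameras differed by about 7–13 mm on object positions. Their average agreed with the wrist camera to about 4 mm or better, so I worked from the wrist measurements.
- **Closing on diesel_a:** The tool reading shifted by about 2 mm in x and 4 mm in z as the gripper closed. The bottle stayed upright and was placed normally.

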